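# Clamp the back rail onto the bread board with the ratchet clamp

### The job

Mend the bread board: stand its loose back rail in the panel clamp against the glued edge of the board (the edge facing the orange jaw), its ends flush with the board's. Then pump the red ratchet lever back and forth until the jaw squeezes the joint shut with a firm 100 N or so, never more than 150 N, and let go, leaving it clamped. Work the jaw only by its lever, and leave the teapot, cup, lid and spoon alone.

Things in the scene. Friction and masses are not known exactly. Their poses are not given: they have to be found in the camera images.
- clamp: Panel clamp fixed on the shelf: two aluminium rails 22 mm wide, 30 mm high, 400 mm long, along its y at x = +-70 mm; green ratchet head (cheeks 76 mm, toothed wheel 94 mm high) at the -y end. Origin: centre of the underside; z up; +y is the way the orange jaw closes. The lever's hinge axis is parallel to x, 160 mm to -y of the origin, 54 mm up.
- lever_axis (a point): Point on the lever's hinge axis, below the middle of the grip when the lever is upright: at (-10, -160, 54) mm in the clamp's frame.
- lever_grip (a point): Middle of the black round grip, an 18 mm bar, parallel to the clamp's x, at the end of the red lever, 120 mm from the hinge axis. It is free from 37 mm to -x of this point to 36 mm to +x, where the flat red arm (7 x 18 mm) joins it.
- jaw: Orange moving jaw plate, 80 mm along x, 31 to 49 mm above the shelf, 8 mm thick, backed by rubber on a toothed ram: once it bears, each notch adds about 27 N. Origin: middle of its rear face, the front (+y) face is 8 mm further. It must travel 8 to 20 mm to press rail, board and tail jaw together; at most 35 mm. Only the lever drives it.
- tail_jaw: Green fixed stop across the rails at the +y end, 190 x 24 x 28 mm, underside on the rails (30 mm above the shelf). Origin: centre of its underside. It does not move in a run but stands at different places along the rails.
- board: Pale beech bread board, 220 mm (its x) x 140 mm (its y) x 18 mm thick, 0.38 kg, loose, lying on the clamp's rails in front of the tail jaw. Origin: centre of its underside, 30 mm above the shelf. Its -y edge (70 mm from the origin) faces the jaw and gets the back rail.
- back_rail: Darker wooden rail, 220 mm long (x), 20 mm thick (y), 50 mm high, about 0.15 kg, standing loose on the shelf left of the clamp. Origin: centre of its underside. Either long face may go to the board. In place it stands on the clamp's rails, its centre 80 mm to the board's -y, and rises 32 mm above the board and 31 mm above the jaw, so hold it by its upper part.
- teapot: Small white ceramic teapot with a blue flap lid, 169 mm over spout and handle, 93 mm high, loose, beyond the clamp. Origin: centre of the underside. Leave alone.
- sippy_cup: Teal sippy cup, 76 mm wide, 123 mm high, loose, beyond the clamp. Origin: centre of the underside. Leave alone.
- cup_lid: Grey hard silicone cup lid, 82 mm in diameter, 25 mm high, loose, near the robot on the right. Origin: centre of the underside. Leave alone.
- spoon: Beech stirring spoon 260 mm long, lying loose to the right of the clamp. Leave alone.
- lever (a joint): Lever angle, 0 upright, limits +-0.7 rad, + = grip towards the clamp's -y, away from the board. Swinging it to + turns a 24-tooth wheel and drives the jaw to +y, 1.83 mm a notch (0.26 rad); to - is the free return while a catch holds the wheel (slips back a notch at most). Stays where left. Squeeze = 17 x push at the grip, within 1 N of friction and lever weight: 100 N takes about 6 N.
Things that resemble listed ones, but are neither listed nor needed, are in the scene too. Leave any yellow look-alike of the back_rail alone.

How it is judged:
On the way, in this order (a step that is already met when the one before it is completed fails the run):
1. the back rail stands upright on the clamp's rails along the board's front edge (gap under 12 mm), ends flush within 5 mm, and is let go (y of back_rail in the frame of board between -0.092 and -0.078 m and x of back_rail in the frame of board between -0.005 and 0.005 m and z of back_rail in the frame of board between -0.003 and 0.003 m and angle between back_rail's own z axis and vertical below 0.08 rad and contact force between the fingers and back_rail below 0.2 N), for 0.2 s.
2. the jaw bears on the rail with at least 50 N (contact force between jaw and back_rail above 50 N), for 0.2 s.
At the end, for the whole second after the job is handed in: Rail upright on the clamp's rails, shut on the board's edge (within 2 mm, 0.03 rad), ends flush within 5 mm, level within 3 mm; the jaw holds it with 50 to 150 N, passed on (over 40 N) to the board and the tail jaw; rail and board flat and at rest; nothing touched (contact force between jaw and back_rail between 50 and 150 N and contact force between back_rail and board above 40 N and contact force between board and tail_jaw above 40 N and y of back_rail in the frame of board between -0.082 and -0.078 m and x of back_rail in the frame of board between -0.005 and 0.005 m and z of back_rail in the frame of board between -0.003 and 0.003 m and angle between the x axis of back_rail and the x axis of board, either way round below 0.03 rad and angle between back_rail's own z axis and vertical below 0.05 rad and angle between board's own z axis and vertical below 0.03 rad and linear speed of each of back_rail, board below 0.01 m/s).
It fails at once if the joint is squeezed with more than 150 N (contact force between jaw and back_rail above 150 N).
It fails at once if the jaw is pushed by hand (more than 12 N on it from the fingers) (contact force between the fingers and jaw above 12 N).
It fails at once if the teapot or the sippy cup is moved more than 20 mm or tipped (distance of any of teapot, sippy_cup from where it was at the start of the episode above 0.02 m or angle between any of teapot, sippy_cup's own z axis and vertical above 0.3 rad).
It fails at once if the cup lid or the spoon is moved more than 20 mm (distance of any of cup_lid, spoon from where it was at the start of the episode above 0.02 m).
It also fails if it takes over 72 s, if anything falls off the work surface, if the arm or the gripper's body presses on something with over 40 N, if the wrist force passes 120 N, or if a joint passes its speed limit or range.

### The arm

A 7-joint arm with a two-finger parallel gripper is mounted at the origin on the work surface. World frame = base frame: x ahead of the robot, y to its left, z up, the work surface at z = 0. Lengths are in m, angles in rad, forces in N, time in s.
With the tool pointing down it reaches from about 0.4 to 0.85 m from the base axis. Payload 4.5 kg.
Tool frame: the origin (TCP) lies between the finger pads; the fingertips stand ahead of it and the grasp point (between the pads) lies 2 mm behind it (env.tip_reach is the x of the fingertips in the tool frame, in m); x points along the fingers, y is the direction in which the jaws open and shut, and the axes are right-handed (so a half turn about x gives the same grasp; the last joint's range is limited). The gripper opens to 85 mm and grips with 20 to 120 N. Pads are 22 mm wide; open, the fingers measure 114 mm over their backs; the gripper's body (76 mm by 85 mm) begins 54 mm behind the grasp point. The pads swing forward as they close: fully open they stand 13 mm farther back than shut.
Start: joints at [1.28, 0.689, -0.195, 1.565, 0.157, 0.902, -0.215], TCP at [0.199, -0.592, 0.248] pointing down, gripper open.
Joint ranges: [-3.01, 3.01], [-0.46, 2.08], [-1.47, 1.51], [0.13, 2.56], [-1, 4.14], [0.04, 2.09], [-2.66, 2.66]. Speed limits (rad/s): [2.57, 2.57, 3.14, 3.14, 3.14, 3.14, 3.14].

### API

Orientations are given as [roll, pitch, yaw] about the fixed x, y, z axes, in that order (R = Rz(yaw) Ry(pitch) Rx(roll)).
In Python, from rig import env gives the robot as it stands.
- The arm moves only by the tool drive_tool, never from a script. Its argument "increments" is a list of rows, each a list of 6 numbers: the shift along the world's x, y, z in cm, then the turn, a rotation vector about the world's x, y, z in rad. In form: [[dx, dy, dz, wx, wy, wz], ...]. A call has 1 to 8 rows; each row shifts and turns the commanded pose from where the row before left it; what a row does not reach is not made up. A row lasts 1/12 s, in which the tool goes at most 41.7 mm and 7.16 degrees, less where a joint would pass 70% of its speed; a pose out of reach is approached as far as the arm can. A call is refused whole if a number of a shift passes 4.17 or a number of a turn 0.125, either way. A call with a gripper value outside its range is refused whole. "jaw" is the closure, from -1 (fully open) to 1 (shut), so that 0 is half open, set as the call begins (left out, the last holds). The fingers move at their own pace and stop on an object; the grip force is fixed at half the most. Time passes only in rows, so rows that do not move let the fingers close. It gives the time, the measured TCP pose, the force and the opening at its end, in the units of the state.
- env.get_state(): the state, without advancing time (a new reading comes with each control period).
- env.get_image(name): name is "scene" or "top"; returns the picture (420x560x3 uint8, red, green, blue); there is no depth.
- env.camera_info(name): a dict with "vertical_fov" (degrees; the focal length in pixels is half the picture's height over the tangent of half this angle, whatever the lens; pixels are square), "cx", "cy" (the principal point, pixels), "k1" (the pictures are not rectified: a ray, as slopes to the right and down, at radius r is drawn at 1 + k1 r^2 times it, then the intrinsics apply), "R" (3x3) and "t" (3): a world point X has camera coordinates R X + t. Camera axes: x right, y down, z forward; pixel columns grow to the right and rows downward; lengths in m; the calibration is good to about 2 mm. A picture is of the moment at which its call begins. camera_info takes no time and is no camera call.
- env.hand_in(): hands the job in, once; it reports no verdict.
The state is a dict: "time": time; "joint_positions": joint angles; "qvel": joint speeds; "joint_torque": joint torques, N m; "position": TCP position; "tcp_rot": TCP orientation; "force": force on the tool from outside, world axes, zero at the start; "torque": the same for the moment, N m; "finger_gap": opening from 0.0 (shut) to 1.0 (fully open).
Only numpy, scipy, OpenCV 4.12 (cv2) and the standard library are available. Lean on these libraries where they do the work, as an engineer would, in place of code of your own. Each camera call takes 0.05 s, during which the arm holds its last target.

## Working session

There is one attempt and no reset: what is moved stays moved. The work goes in short steps, Python scripts to look and compute and a tool call to move; the robot and the scene stay as the last step left them, time stands still between calls to the robot, and variables do not carry over. Pictures are saved under pics/ and viewed, and the job is handed in when it is done.

Besides the shell and the picture viewer there is one more tool, called after "Emit:" by a JSON object that holds its "method" and its "body", one argument or row to a line. drive_tool: Moves the arm, as the interface text tells. Its arguments: {"type":"object","properties":{"increments":{"type":"array","items":{"type":"array","items":{"type":"number"}}},"jaw":{"type":"number"}},"required":["increments"]}

```bash
ls; mkdir -p pics; cat > h.py <<'E'
import numpy as np, cv2
from rig import env
def save(n,f):
    im=env.get_image(n); cv2.imwrite(f,im[:,:,::-1]); return im
def K(n):
    c=env.camera_info(n); f=210/np.tan(np.radians(c['vertical_fov'])/2)
    return f,c['cx'],c['cy'],c['k1'],np.array(c['R']),np.array(c['t'])
def ray(n,uv):
    f,cx,cy,k1,R,t=K(n); uv=np.atleast_2d(uv).astype(float)
    d=(uv-[cx,cy])/f; s=d.copy()
    for _ in range(30): s=d/(1+k1*(s**2).sum(1,keepdims=True))
    D=np.c_[s,np.ones(len(s))]@R; return -R.T@t,D
def plane(n,uv,z):
    o,D=ray(n,uv); return o+D*((z-o[2])/D[:,2])[:,None]
def proj(n,X):
    f,cx,cy,k1,R,t=K(n); c=np.atleast_2d(X)@R.T+t; s=c[:,:2]/c[:,2:]
    return s*(1+k1*(s**2).sum(1,keepdims=True))*f+[cx,cy]
E
python3 - <<'E'
from h import *
for n in('scene','top'):
    save(n,f'pics/{n}0.png'); print(n,K(n)[:4],ray(n,[[280,210]]))
s=env.get_state();print({k:np.round(v,4) for k,v in s.items()},env.tip_reach)
E
```

```text
pics
scene (np.float64(382.88833428977864), 275.58767684774284, 204.5800499784673, -0.018013831255336107) (array([1.11376266, 0.77500213, 0.91898548]), array([[-0.51108654, -0.58081761, -0.63385695]]))
top (np.float64(459.0039998424118), 271.3135262948014, 204.94293430614846, -0.10633228132100073) (array([0.3460223 , 0.0492932 , 1.33917114]), array([[ 0.09872074, -0.03928501, -0.99458055]]))
{'time': np.float64(0.1), 'joint_positions': array([ 1.2798,  0.6899, -0.1945,  1.5663,  0.1573,  0.9025, -0.2151]), 'qvel': array([-0.0003, -0.0003,  0.0005, -0.0035,  0.001 , -0.0007,  0.0007]), 'joint_torque': array([-4.40000e-03, -5.40609e+01, -1.27130e+00, -1.58988e+01,
        9.50000e-03,  4.40000e-03, -0.00000e+00]), 'position': array([ 0.1992, -0.5918,  0.2475]), 'tcp_rot': array([-1.4825,  1.5691,  1.984 ]), 'force': array([ 0.0177, -0.0023,  0.1507]), 'torque': array([-0.0345, -0.043 ,  0.003 ]), 'finger_gap': np.float64(1.0024)} 0.017
```

View pics/scene0.png

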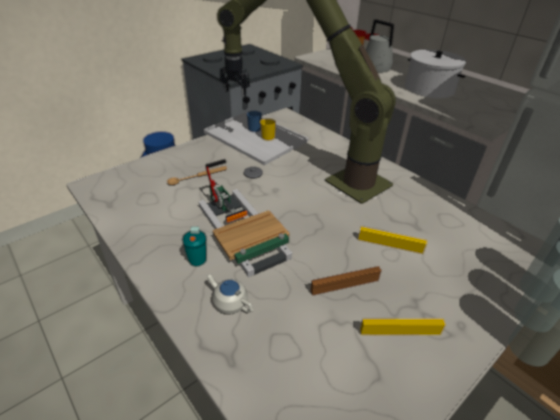

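View pics/top0.png

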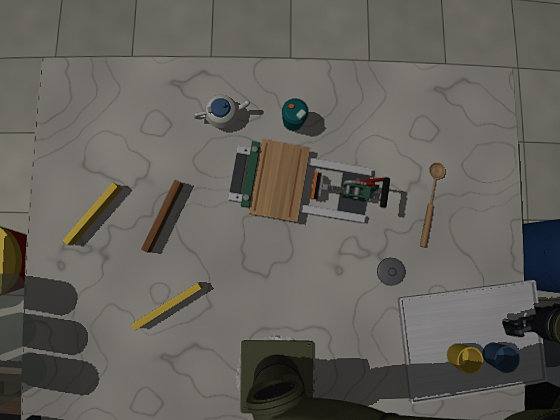

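```bash
python3 - <<'E'
import cv2
a=cv2.imread('pics/top0.png')
cv2.imwrite('pics/c1.png',cv2.resize(a[125:235,220:415],None,fx=4,fy=4,interpolation=cv2.INTER_CUBIC))
cv2.imwrite('pics/c2.png',cv2.resize(a[165:270,130:210],None,fx=5,fy=5,interpolation=cv2.INTER_CUBIC))
b=cv2.imread('pics/scene0.png')
cv2.imwrite('pics/c3.png',cv2.resize(b[150:280,180:310],None,fx=4.5,fy=4.5,interpolation=cv2.INTER_CUBIC))
E
```

```text
(no output)
```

View pics/c1.png

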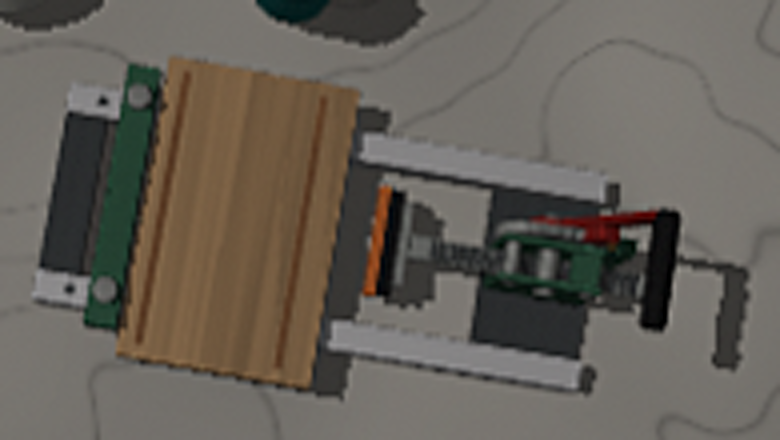

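View pics/c2.png

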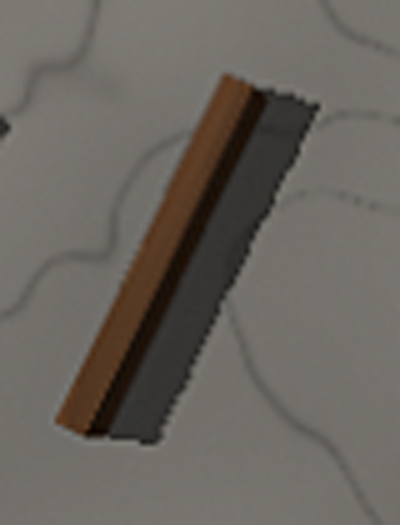

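View pics/c3.png

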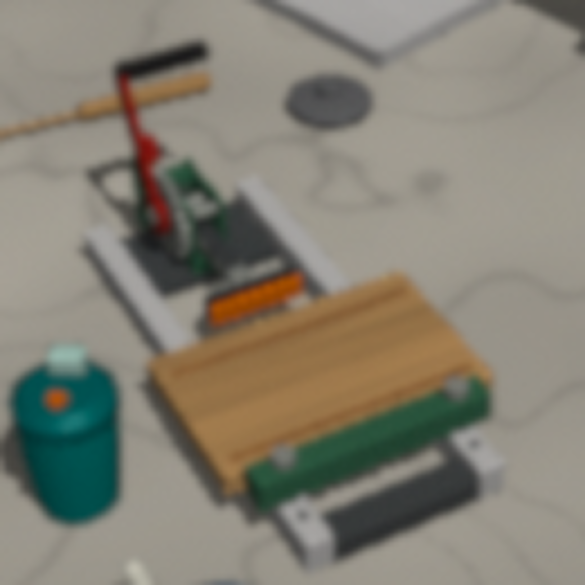

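```bash
cat >> h.py <<'E'
def mask(im,lo,hi,box):
    hsv=cv2.cvtColor(im,cv2.COLOR_RGB2HSV); m=cv2.inRange(hsv,np.array(lo),np.array(hi))
    z=np.zeros_like(m); x0,y0,x1,y1=box; z[y0:y1,x0:x1]=m[y0:y1,x0:x1]; return z
def rect(n,m,z):
    k=cv2.morphologyEx(m,cv2.MORPH_CLOSE,np.ones((3,3)))
    c=max(cv2.findContours(k,cv2.RETR_EXTERNAL,cv2.CHAIN_APPROX_NONE)[0],key=cv2.contourArea)[:,0]
    P=plane(n,c,z)[:,:2]
    (cx,cy),(w,h),a=cv2.minAreaRect((P*1000).astype(np.float32))
    M=cv2.moments(k>0,True); cen=plane(n,[[M['m10']/M['m00'],M['m01']/M['m00']]],z)[0]
    return dict(c=(round(cx,1),round(cy,1)),wh=(round(w,1),round(h,1)),a=round(a,2),cen=np.round(cen*1000,1),npx=int((k>0).sum()))
E
python3 - <<'E'
from h import *
a=cv2.imread('pics/top0.png')[:,:,::-1].copy()
h=cv2.cvtColor(a,cv2.COLOR_RGB2HSV)
for n,(u,v) in dict(board=(280,180),rail=(165,215),railside=(176,207),jaw=(316,185),grip=(384,192),green=(253,180),floor=(220,270)).items(): print(n,h[v,u])
mb=mask(a,(8,60,90),(25,200,255),(245,130,315,225)); print('board',rect('top',mb,.048))
mr=mask(a,(4,80,60),(20,255,255),(135,170,195,260)); print('rail',rect('top',mr,.05))
mj=mask(a,(5,200,120),(14,255,255),(308,165,325,205)); print('jaw',rect('top',mj,.049))
mg=mask(a,(60,80,30),(95,255,255),(238,135,262,210)); print('tail',rect('top',mg,.058))
mk=mask(a,(0,0,0),(180,255,32),(376,170,395,215)); print('grip',rect('top',mk,.17))
o=np.hstack([cv2.resize(m[125:235,220:415],None,fx=2,fy=2) for m in (mb|mj|mg,mk)]);cv2.imwrite('pics/m.png',o)
E
```

```text
board [ 15 113 111]
rail [ 14 170  30]
railside [24 24 54]
jaw [103 255  16]
grip [150  48  16]
green [ 77 117  35]
floor [ 17  20 113]Traceback (most recent call last):
  File "<stdin>", line 5, in <module>
  File "h.py", line 26, in rect
    M=cv2.moments(k>0,True); cen=plane(n,[[M['m10']/M['m00'],M['m01']/M['m00']]],z)[0]
cv2.error: OpenCV(4.12.0) :-1: error: (-5:Bad argument) in function 'moments'
> Overload resolution failed:
>  - array data type = bool is not supported
>  - Expected Ptr<cv::UMat> for argument 'array'
```

```bash
sed -i 's/cv2.moments(k>0,True)/cv2.moments(k,True)/' h.py
cat > m1.py <<'E'
from h import *
a=cv2.imread('pics/top0.png')[:,:,::-1].copy()
h=cv2.cvtColor(a,cv2.COLOR_RGB2HSV)
for n,(u,v) in dict(rail=(160,217),railside=(164,217),jaw=(315,185)).items(): print(n,h[v,u])
mb=mask(a,(8,60,70),(25,200,255),(245,130,313,225)); print('board',rect('top',mb,.048))
mr=mask(a,(4,80,55),(20,255,255),(135,170,195,260)); print('rail',rect('top',mr,.05))
mj=mask(a,(5,200,90),(14,255,255),(308,165,325,205)); print('jaw',rect('top',mj,.049))
mg=mask(a,(60,80,30),(95,255,255),(238,135,262,210)); print('tail',rect('top',mg,.058))
mk=mask(a,(0,0,0),(180,255,28),(376,170,395,215)); print('grip',rect('top',mk,.17))
o=np.hstack([cv2.resize(m[125:235,220:415],None,fx=2,fy=2) for m in (mb|mj|mg,mk)]);cv2.imwrite('pics/m.png',o)
cv2.imwrite('pics/m2.png',cv2.resize(mr[165:270,130:210],None,fx=4,fy=4))
E
python3 m1.py
```

```text
rail [ 12 152  89]
railside [ 14 170  30]
jaw [ 11 200 138]
board {'c': (560.9, 1.5), 'wh': (140.8, 220.3), 'a': 80.81, 'cen': array([559.2,   1. ,  48. ]), 'npx': 3741}
rail {'c': (454.2, 335.3), 'wh': (19.4, 217.8), 'a': 65.96, 'cen': array([452.3, 336.2,  50. ]), 'npx': 509}
jaw {'c': (548.5, -98.0), 'wh': (6.1, 44.7), 'a': 80.71, 'cen': array([549. , -97.7,  49. ]), 'npx': 40}
tail {'c': (590.8, 82.2), 'wh': (23.1, 158.0), 'a': 81.21, 'cen': array([574.7,  84.8,  58. ]), 'npx': 453}
grip {'c': (513.1, -268.7), 'wh': (23.9, 74.2), 'a': 89.1, 'cen': array([ 514.3, -267.7,  170. ]), 'npx': 199}
```

View pics/m.png

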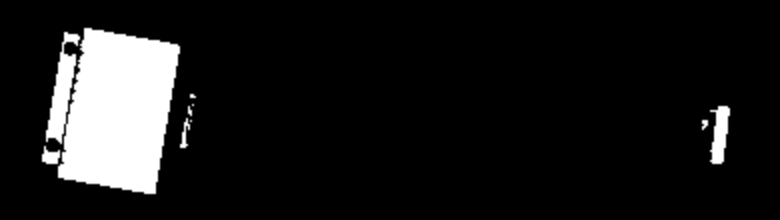

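View pics/m2.png

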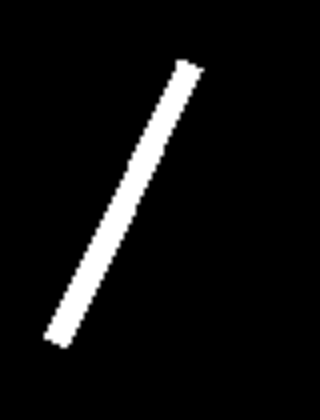

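```bash
python3 - <<'E'
from h import *
yaw=np.radians(-9.2); X=np.array([np.cos(yaw),np.sin(yaw)]);Y=np.array([-X[1],X[0]])
c=lambda L:np.array(L)/4+[220,125]-.5+.125
T=plane('top',c([[606,186],[581,378],[69,98],[36,286]]),.03)*1000
print('rail ends',np.round(T,1),'mean',T.mean(0), 'x sep',(T[0]-T[1])[:2]@X,(T[2]-T[3])[:2]@X,'len',(T[2]-T[0])[:2]@Y,(T[3]-T[1])[:2]@Y)
print('yaw',np.degrees(np.arctan2(*(T[2]-T[0])[:2][::-1]))-90)
O=T.mean(0)[:2]
def cl(P): d=np.atleast_2d(P)[:,:2]-O; return np.c_[d@X,d@Y]
print('board in clamp',cl([561.3,2.3]))
print('jaw lowfront',cl(plane('top',c([[384,187],[364,295]]),.031)*1000), 'topback',cl(plane('top',c([[392,187],[378,296]]),.049)*1000))
print('board front edge',cl(plane('top',c([[358,92],[313,388]]),.048)*1000))
print('tail front edge z58',cl(plane('top',c([[160,80],[118,325]]),.058)*1000))
def tri(a,b):
    o1,d1=ray('top',a);o2,d2=ray('scene',b);d1,d2=d1[0],d2[0]
    s=np.linalg.lstsq(np.c_[d1,-d2],o2-o1,rcond=None)[0]
    p,q=o1+s[0]*d1,o2+s[1]*d2; return (p+q)/2*1000,np.linalg.norm(p-q)*1000
s=lambda L:np.array(L)/4.5+[180,150]-.5+.11
for a,b in(([668,214],[121,72]),([655,325],[203,50])):
    p,e=tri(c([a])[0],s([b])[0]);print('grip end',p,cl(p),e)
E
```

```text
rail ends [[ 593.9 -268.    30. ]
 [ 452.9 -247.9   30. ]
 [ 652.2  124.9   30. ]
 [ 513.9  145.6   30. ]] mean [553.22432261 -61.34813099  30.        ] x sep 142.37147081870555 139.80144071215958 len 397.1825868623296 398.2291058813654
yaw -8.437719313897958
board in clamp [[-2.20434476 64.1205272 ]]
jaw lowfront [[ 43.16971296 -36.94972659]
 [-37.29566787 -35.38097733]] topback [[ 40.53717459 -41.053537  ]
 [-38.80282753 -43.79116153]]
board front edge [[ 105.0391522    -5.88399823]
 [-111.29260703   -9.12158494]]
tail front edge z58 [[ 85.9990577  135.53216321]
 [-92.21765073 133.80035064]]
grip end [ 549.9789252  -276.00462384  164.2258073 ] [[  31.11588555 -212.41408662]] 1.6464441631873123
grip end [ 477.12736377 -267.16093725  160.95261819] [[ -42.21247182 -215.33175704]] 1.1246254407944962
```

```bash
cat >> h.py <<'E'
def sides(n,m,z,tol=4):
    k=cv2.morphologyEx(m,cv2.MORPH_CLOSE,np.ones((3,3)))
    c=max(cv2.findContours(k,cv2.RETR_EXTERNAL,cv2.CHAIN_APPROX_NONE)[0],key=cv2.contourArea)[:,0]
    P=plane(n,c,z)[:,:2]*1000
    (cx,cy),(w,h),a=cv2.minAreaRect(P.astype(np.float32))
    t=np.radians(a); U=np.array([np.cos(t),np.sin(t)]);V=np.array([-U[1],U[0]])
    d=P-[cx,cy]; out=[]
    for A,B,la,lb in((U,V,w,h),(V,U,h,w)):
        for sg in(-1,1):
            s=sg*(d@A); sel=(s>la/2-tol)&(abs(d@B)<lb/2-min(10,lb/4))
            vx,vy,x0,y0=cv2.fitLine(P[sel].astype(np.float32),cv2.DIST_HUBER,0,.01,.01).ravel()
            out.append((np.round(A*sg,2),round(float(np.degrees(np.arctan2(vy,vx))%180),2),np.round([x0,y0],1),int(sel.sum())))
    return out
E
python3 - <<'E'
from h import *
a=cv2.imread('pics/top0.png')[:,:,::-1].copy()
mb=mask(a,(8,60,70),(25,200,255),(245,130,313,225))
mr=mask(a,(4,80,55),(20,255,255),(135,170,195,260))
for s in sides('top',mb,.048):print(*s)
print()
for s in sides('top',mr,.05):print(*s)
s=env.get_state(); from scipy.spatial.transform import Rotation as R
print(R.from_euler('xyz',s['tcp_rot']).as_matrix().round(4))
E
```

```text
[-0.16 -0.99] 170.53 [547.3 -65.9] 68
[0.16 0.99] 170.86 [571.1  68.8] 59
[ 0.99 -0.16] 80.59 [668.2 -15.5] 42
[-0.99  0.16] 80.88 [453.5  19.2] 42

[-0.41 -0.91] 156.16 [448.6 328.9] 64
[0.41 0.91] 155.78 [469.  337.5] 63
[ 0.91 -0.41] 62.67 [553.6 292.2] 3
[-0.91  0.41] 63.47 [354.8 378.7] 3
[[-7.000e-04  3.192e-01 -9.477e-01]
 [ 1.600e-03 -9.477e-01 -3.192e-01]
 [-1.000e+00 -1.700e-03  2.000e-04]]
```

The three candidates in the top view are brown (162,216), yellow (92,213) and yellow (172,305). The brown one is the back rail: the crop shows a dark wooden bar standing on the shelf. It is centred at about (0.454, 0.335) with its long axis at -24°. The board is centred at (0.561, 0.001) with yaw -9.3°. Moving now.

Emit:
{"method": "drive_tool", "body": {
  "increments": [
    [2.5, 2, 0, 0, 0, 0.1],
    [2.5, 2, 0, 0, 0, 0.1],
    [2.5, 2, 0, 0, 0, 0.1],
    [2.5, 2, 0, 0, 0, 0.1],
    [2.5, 2, 0, 0, 0, 0.1],
    [2.5, 2, 0, 0, 0, 0.1],
    [2.5, 2, 0, 0, 0, 0.1],
    [2.5, 2, 0, 0, 0, 0.1]
  ],
  "jaw": -1
}}

```text
time: 0.77
position: [0.4002, -0.4311, 0.248]
tcp_rot: [-1.761, 1.57, 2.51]
force: [-0.1, -0.8, -0.8]
finger_gap: 1.0
```

Emit:
{"method": "drive_tool", "body": {
  "increments": [
    [2, 3.6, 0, 0, 0, 0.1],
    [2, 3.6, 0, 0, 0, 0.1],
    [2, 3.6, 0, 0, 0, 0.1],
    [2, 3.6, 0, 0, 0, 0.1],
    [2, 3.6, 0, 0, 0, 0.1],
    [2, 3.6, 0, 0, 0, 0.1],
    [2, 3.6, 0, 0, 0, 0.1],
    [2, 3.6, 0, 0, 0, 0.1]
  ]
}}

```text
time: 1.43
position: [0.5598, -0.1426, 0.248]
tcp_rot: [-1.64, 1.57, -2.852]
force: [0.7, -0.3, 0.7]
finger_gap: 1.005
```

Emit:
{"method": "drive_tool", "body": {
  "increments": [
    [-0.3, 3.9, 0, 0, 0, 0.1],
    [-0.3, 3.9, 0, 0, 0, 0.1],
    [-0.3, 3.9, 0, 0, 0, 0.1],
    [-0.3, 3.9, 0, 0, 0, 0.1],
    [-0.3, 3.9, 0, 0, 0, 0.1],
    [-0.3, 3.9, 0, 0, 0, 0.1],
    [-0.3, 3.9, 0, 0, 0, 0.1],
    [-0.3, 3.9, 0, 0, 0, 0.1]
  ]
}}

```text
time: 2.1
position: [0.5349, 0.1691, 0.248]
tcp_rot: [-1.875, 1.57, -2.287]
force: [-0.1, 0.2, 0.3]
finger_gap: 1.0
```

Emit:
{"method": "drive_tool", "body": {
  "increments": [
    [-1.35, 2.78, 0, 0, 0, 0],
    [-1.35, 2.78, 0, 0, 0, 0],
    [-1.35, 2.78, 0, 0, 0, 0],
    [-1.35, 2.78, 0, 0, 0, 0],
    [-1.35, 2.78, 0, 0, 0, 0],
    [-1.35, 2.78, 0, 0, 0, 0],
    [0, 0, 0, 0, 0, 0],
    [0, 0, 0, 0, 0, 0]
  ]
}}

```text
time: 2.77
position: [0.4529, 0.3364, 0.2482]
tcp_rot: [2.765, 1.57, 2.353]
force: [-0.2, -0.2, -0.3]
finger_gap: 1.0
```

```bash
cat >> h.py <<'E'
from scipy.spatial.transform import Rotation as Rot
def st():
    s=env.get_state(); M=Rot.from_euler('xyz',s['tcp_rot']).as_matrix()
    print('t',round(float(s['time']),2),'p',np.round(s['position']*1000,1),'toolx',M[:,0].round(3),'yang',round(float(np.degrees(np.arctan2(M[1,1],M[0,1]))),2),'F',np.round(s['force'],2),'gap',round(float(s['finger_gap']),3)); return s
E
python3 - <<'E'
from h import *
st();a=save('scene','pics/s1.png');cv2.imwrite('pics/s1c.png',cv2.resize(a[180:330,260:420,::-1],None,fx=4,fy=4,interpolation=cv2.INTER_CUBIC))
E
```

```text
t 2.77 p [452.9 336.4 248.2] toolx [-0.001  0.001 -1.   ] yang 66.37 F [-0.16 -0.21 -0.27] gap 1.0
```

View pics/s1c.png

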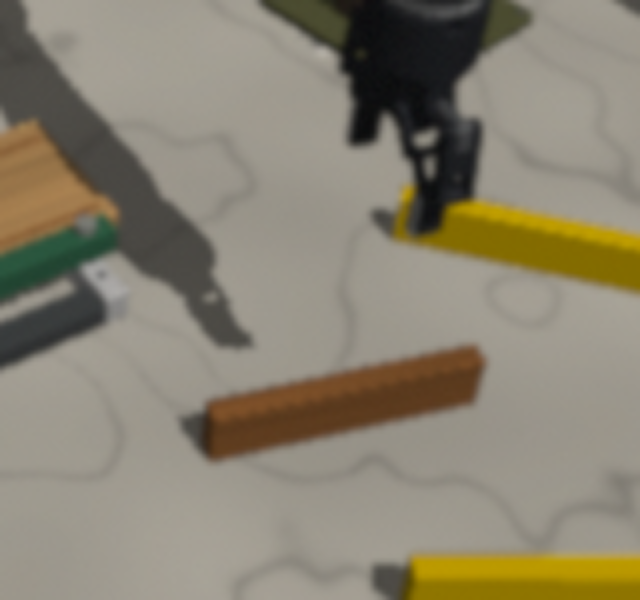

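Emit:
{"method": "drive_tool", "body": {
  "increments": [
    [0.12, -0.12, -4.1, 0, 0, -0.006],
    [0, 0, -4.1, 0, 0, 0],
    [0, 0, -4.1, 0, 0, 0],
    [0, 0, -3.5, 0, 0, 0],
    [0, 0, -3, 0, 0, 0],
    [0, 0, -1.8, 0, 0, 0],
    [0, 0, 0, 0, 0, 0],
    [0, 0, 0, 0, 0, 0]
  ],
  "jaw": -0.3
}}

```text
time: 3.48
position: [0.4562, 0.3315, 0.0416]
tcp_rot: [-1.54, 1.568, -1.965]
force: [0.0, 0.6, 0.9]
finger_gap: 0.647
```

```bash
python3 - <<'E'
from h import *
st();print(plane('scene',[[312.7,284.2],[380.7,270.2]],.05)*1000)
E
```

```text
t 3.48 p [456.2 331.5  41.6] toolx [-0.001 -0.002 -1.   ] yang 65.67 F [0.04 0.64 0.9 ] gap 0.647
[[557.97283445 296.68857345  50.        ]
 [360.36370395 387.51770832  50.        ]]
```

Emit:
{"method": "drive_tool", "body": {
  "increments": [
    [0, 0, 0, 0, 0, 0],
    [0, 0, 0, 0, 0, 0],
    [0, 0, 0, 0, 0, 0],
    [0, 0, 0, 0, 0, 0],
    [0, 0, 0, 0, 0, 0],
    [0, 0, 0, 0, 0, 0]
  ],
  "jaw": 1
}}

```text
time: 3.98
position: [0.4567, 0.3337, 0.044]
tcp_rot: [0.925, 1.568, 0.502]
force: [-0.5, -1.3, 6.6]
finger_gap: 0.223
```

```bash
python3 - <<'E'
from h import *
st()
a=save('top','pics/t2.png')
m=mask(a,(4,80,55),(20,255,255),(135,170,195,260)); print(rect('top',m,.05))
cv2.imwrite('pics/t2c.png',cv2.resize(a[165:270,110:220,::-1],None,fx=5,fy=5,interpolation=cv2.INTER_CUBIC))
E
```

```text
t 3.98 p [456.7 333.7  44. ] toolx [ 0.002  0.001 -1.   ] yang 65.75 F [-0.51 -1.26  6.56] gap 0.223
{'c': (388.8, 365.5), 'wh': (19.2, 73.8), 'a': 65.11, 'cen': array([386.9, 367.2,  50. ]), 'npx': 169}
```

View pics/t2c.png

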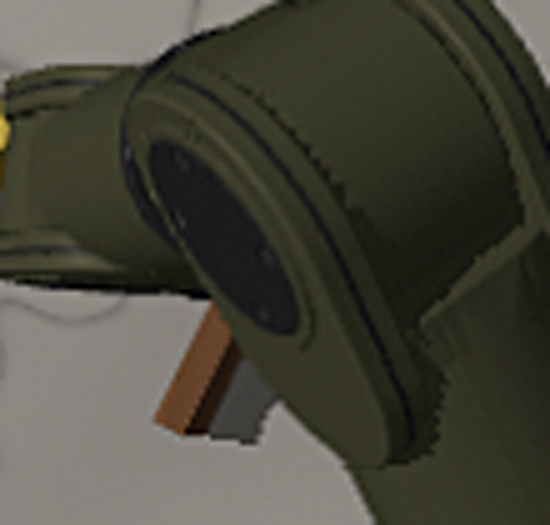

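Emit:
{"method": "drive_tool", "body": {
  "increments": [
    [0, 0, 1.5, 0, 0, 0],
    [0, 0, 3, 0, 0, 0],
    [0, 0, 4, 0, 0, 0],
    [0, 0, 4, 0, 0, 0],
    [0, 0, 3, 0, 0, 0],
    [0, 0, 0.5, 0, 0, 0],
    [0, 0, 0, 0, 0, 0]
  ]
}}

```text
time: 4.62
position: [0.4567, 0.3342, 0.205]
tcp_rot: [1.081, 1.565, 0.658]
force: [-0.2, -0.6, -0.8]
finger_gap: 0.225
```

Emit:
{"method": "drive_tool", "body": {
  "increments": [
    [0.45, -2, 0, 0, 0, 0.02],
    [0.7, -3, 0, 0, 0, 0.02],
    [0.8, -3.6, 0, 0, 0, 0.025],
    [0.8, -3.6, 0, 0, 0, 0.025],
    [0.8, -3.6, 0, 0, 0, 0.025],
    [0.8, -3.6, 0, 0, 0, 0.025],
    [0.8, -3.6, 0, 0, 0, 0.025],
    [0.8, -3.6, 0, 0, 0, 0.025]
  ]
}}

```text
time: 5.28
position: [0.5141, 0.0647, 0.2006]
tcp_rot: [-2.575, 1.567, -2.807]
force: [0.1, -0.3, -1.0]
finger_gap: 0.22
```

Emit:
{"method": "drive_tool", "body": {
  "increments": [
    [0.8, -3.6, 0, 0, 0, 0.025],
    [0.8, -3.6, 0, 0, 0, 0.025],
    [0.8, -3.6, 0, 0, 0, 0.021],
    [0.65, -3, 0, 0, 0, 0],
    [0.3, -1.1, 0, 0, 0, 0],
    [0, 0, 0, 0, 0, 0],
    [0, 0, 0, 0, 0, 0]
  ]
}}

```text
time: 5.87
position: [0.5477, -0.0816, 0.201]
tcp_rot: [2.888, 1.568, 2.726]
force: [0.7, 0.6, -1.1]
finger_gap: 0.219
```

```bash
python3 - <<'E'
from h import *
st()
save('top','pics/t3.png');a=save('scene','pics/s3.png')
st()
E
```

```text
t 5.87 p [547.7 -81.6 201. ] toolx [-0.003  0.001 -1.   ] yang 80.68 F [ 0.67  0.57 -1.11] gap 0.219
t 5.97 p [548.  -79.5 201.9] toolx [-0.001  0.002 -1.   ] yang 80.91 F [ 0.57 -0.37 -1.37] gap 0.216
```

View pics/t3.png

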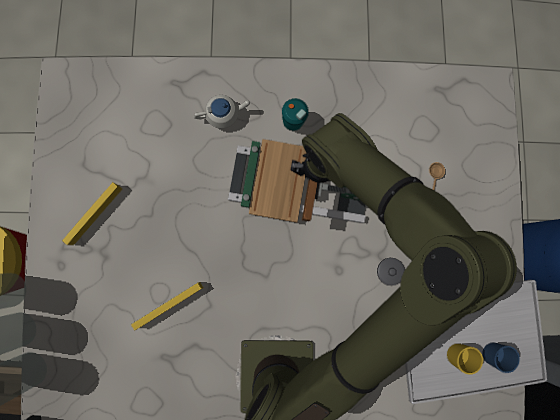

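View pics/s3.png

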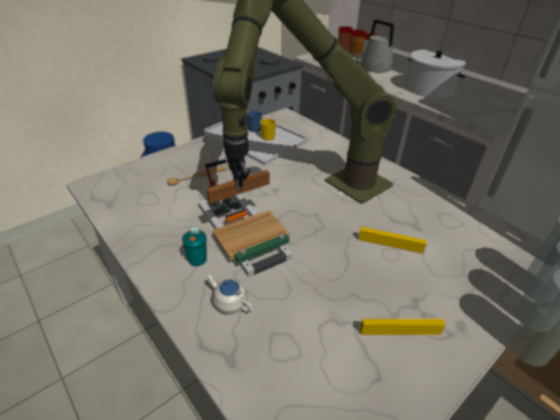

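Emit:
{"method": "drive_tool", "body": {
  "increments": [
    [0, 0, -2, 0, 0, 0],
    [0, 0, -3, 0, 0, 0],
    [0, 0, -3, 0, 0, 0],
    [0, 0, -1.6, 0, 0, 0],
    [0, 0, -0.6, 0, 0, 0],
    [0, 0, 0, 0, 0, 0],
    [0, 0, 0, 0, 0, 0],
    [0, 0, 0, 0, 0, 0]
  ]
}}

```text
time: 6.63
position: [0.5497, -0.0808, 0.1017]
tcp_rot: [0.394, 1.568, 0.234]
force: [-0.5, 0.0, -2.2]
finger_gap: 0.219
```

```bash
python3 - <<'E'
from h import *
st()
a=save('top','pics/t4.png');b=save('scene','pics/s4.png')
st()
cv2.imwrite('pics/t4c.png',cv2.resize(a[125:235,230:380,::-1],None,fx=5,fy=5,interpolation=cv2.INTER_CUBIC))
cv2.imwrite('pics/s4c.png',cv2.resize(b[150:270,190:310,::-1],None,fx=5,fy=5,interpolation=cv2.INTER_CUBIC))
E
```

```text
t 6.63 p [549.7 -80.8 101.7] toolx [ 0.002  0.001 -1.   ] yang 80.79 F [-0.51  0.05 -2.17] gap 0.219
t 6.73 p [549.6 -81.4 101.6] toolx [ 0.002  0.    -1.   ] yang 80.74 F [ 0.24  0.23 -2.29] gap 0.224
```

View pics/t4c.png

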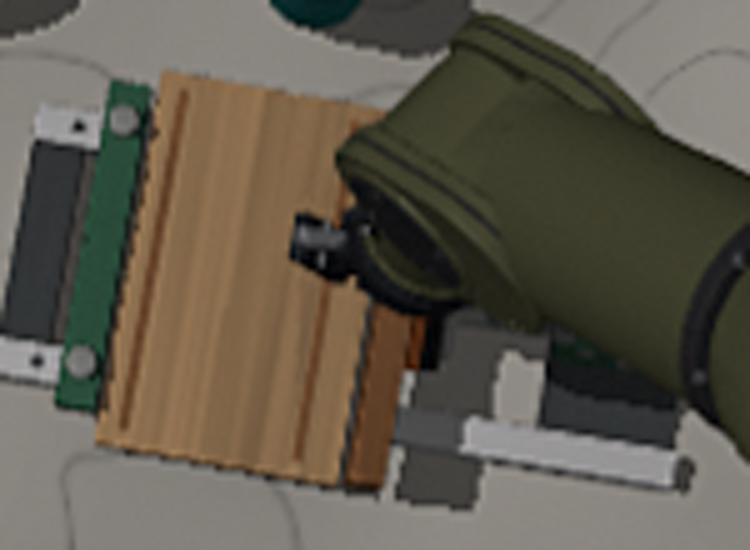

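View pics/s4c.png

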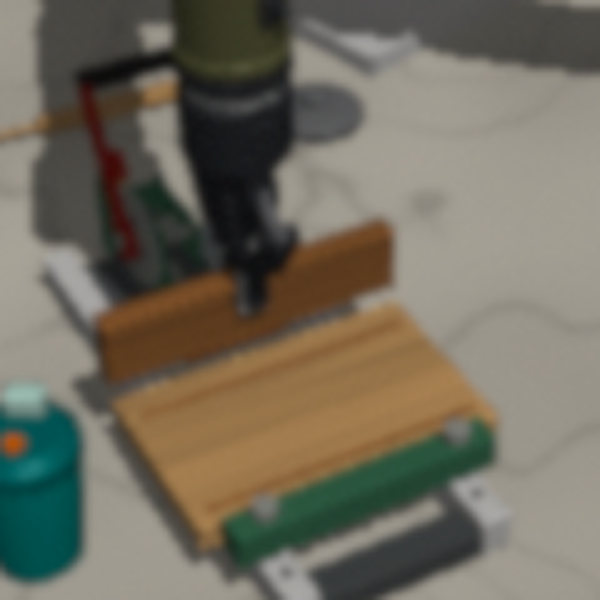

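```bash
python3 - <<'E'
from h import *
yaw=np.radians(-9.3); X=np.array([np.cos(yaw),np.sin(yaw)]);Y=np.array([-X[1],X[0]])
def cl(P): d=np.atleast_2d(P)[:,:2]*1000-np.array([560.8,1.2]); return np.c_[d@X,d@Y].round(1)
t=lambda L:np.array(L)/5+[230,125]-.4
s=lambda L:np.array(L)/5+[190,150]-.4
print('top rail -x end L,R',cl(plane('top',t([[347,481],[380,487]]),.1076)))
print('top board -x front',cl(plane('top',t([[341,487]]),.048)))
print('scene rail bottom +y edge',cl(plane('scene',s([[105,382],[391,286]]),.0576)),'top edge',cl(plane('scene',s([[102,334],[391,240]]),.1076)))
print('scene board front',cl(plane('scene',s([[114,405],[391,303]]),.048)),'back L',cl(plane('scene',s([[205,545]]),.048)))
E
```

```text
top rail -x end L,R [[-111.   -71. ]
 [-111.1  -89.1]]
top board -x front [[-109.7  -72.2]]
scene rail bottom +y edge [[ 110.1  -79.5]
 [-108.4  -75.1]] top edge [[ 111.4  -69.9]
 [-102.8  -65.6]]
scene board front [[ 110.4  -65.5]
 [-104.7  -68.5]] back L [[112.   80.6]]
```

```bash
python3 - <<'E'
from h import *
yaw=np.radians(-9.3); X=np.array([np.cos(yaw),np.sin(yaw),0]);Y=np.array([-X[1],X[0],0]);Z=np.array([0,0,1])
B=np.array([560.8,1.2,0])/1000
R=np.array([549.6,-81.2,0])/1000-.0025*X
for n,f,box in(('top','pics/t4.png',(230,125,380,235)),('scene','pics/s4.png',(190,150,310,270))):
    a=cv2.imread(f)[box[1]:box[3],box[0]:box[2]];a=cv2.resize(a,None,fx=5,fy=5,interpolation=cv2.INTER_CUBIC)
    for C,ly,z0,z1,col in((B,.07,.03,.048,(255,0,0)),(R,.01,.0576,.1076,(0,255,255))):
        for sx in(-.11,.11):
            for sy in(-ly,ly):
                for z in(z0,z1):
                    p=(proj(n,C+sx*X+sy*Y+z*Z)[0]-[box[0],box[1]]+.5)*5-.5
                    cv2.drawMarker(a,(int(round(p[0])),int(round(p[1]))),col,cv2.MARKER_CROSS,9,1)
    cv2.imwrite(f.replace('4','4o'),a)
E
```

```text
(no output)
```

View pics/t4o.png

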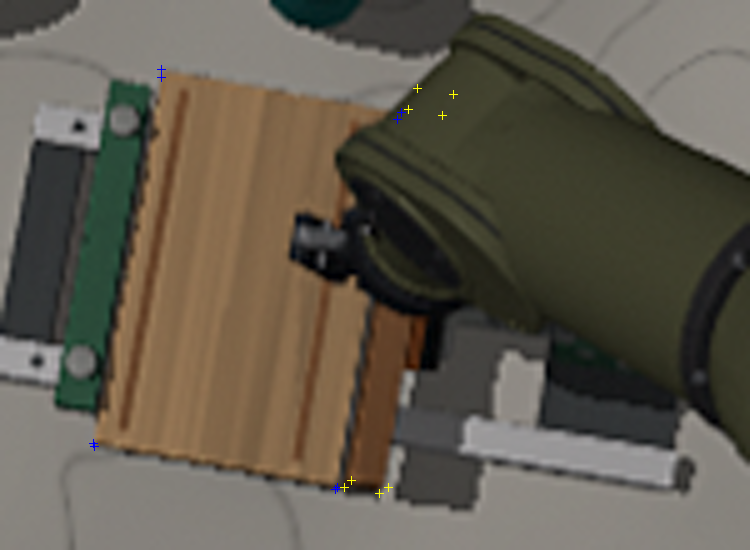

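View pics/s4o.png

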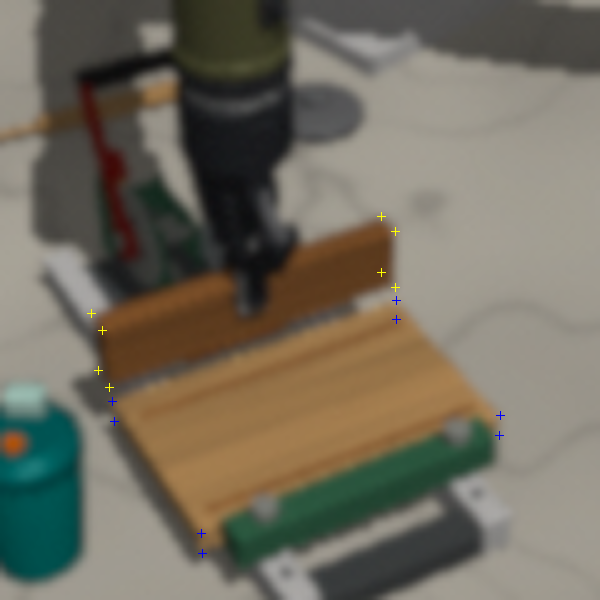

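```bash
python3 - <<'E'
from h import *
from PIL import Image
E
python3 - <<'E'
from h import *
a=cv2.imread('pics/top0.png'); b=cv2.imread('pics/t4.png')
for im,nm in((a,'0'),(b,'4')):
  V=im.astype(float)[:,:,2]  # red channel
  for r in (155,165,175,185,195,200,205,210,214):
    print(nm,r,V[r,292:325].astype(int))
E
```

```text
0 155 [108 106 111 112 107 105 110  96  95 111 114 111 108 106 105 116 112  49
  54  56  57  57  55  55  47  76 125 119 113 107 105 106 111]
0 165 [108 110 109 105 107  95  85 101 116 114 110 105 105 114 112  31  44  42
  50  84 107 112 109 115 120 125 138 137 141 139 136 134 134]
0 175 [108 104 105 108  85  94 116 115 117 114 107 108 105  60  54  57  57  56
  58  57  54  56  99 154 132  63   8  10  16  64 111  98  95]
0 185 [102 105  86  90 115 116 118 118 113 114 109 103  49  56  56  56  56  56
  53  72 126 131 145 138   0  13   9  43  98  90  61 100  97]
0 195 [ 96  88 108 115 116 116 115 117 122 112  45  54  56  56  56  56  56  52
  62 113 150 132  28   7  12  26  66  95  79  56  58  58  58]
0 200 [ 89 104 114 116 116 113 116 123 111  41  54  56  56  56  55  55  52  72
 129 124 124 125 130 122  46  50  52  53  56  55  52  51  52]
0 205 [ 99 113 116 117 114 115 124 122  50  59  70 116 118 113 111 109  85 109
 103 110 105 120 122 123 123 123 123 123 122 123 124 123 123]
0 210 [114 114 118 115 114 122 118  59  62  75 125 141 137 136 135 137 135 136
 135 136 135 135 134 134 136 136 1
[... 704 characters left out ...]
5 [109 102 125 132 134 134 131 135 140 128  52  71 103  96  96  96  96  95
  88  56  82  74  23   5   3  15  41  56  62  70  69  68  68]
4 200 [102 120 131 134 132 132 134 141 127  48  66  88  96  94  95  96  92  88
 103 152 140  59  67  70  72  70  70  68  68  69  68  68  69]
4 205 [115 130 133 134 132 133 142 140  56  67  81  94  94  94  95  93  88  92
 130 129  52  66  67  67  68  68  69  69  69  69  69  69  68]
4 210 [131 133 135 132 132 141 135  67  69  76  94  93  92  93  94  93  93  68
  78  77  77  76  77  76  77  76  77  77  77  71 101 167 157]
4 214 [130 134 131 129 138 142 118  52  69 115  96  91  91  93  93  97  96 116
  92  54  57  60  63  63  64  67  68  70  74  92 148 168 165]
```

```bash
python3 - <<'E'
from h import *
yaw=np.radians(-9.3); X=np.array([np.cos(yaw),np.sin(yaw)]);Y=np.array([-X[1],X[0]])
def cl(P): d=np.atleast_2d(P)[:,:2]*1000-np.array([560.8,1.2]); return np.c_[d@X,d@Y].round(1)
r=np.array([155,165,175,185,195,200,205,210,214]);c=np.array([308.5,306.5,304.5,303.4,301.5,300.4,299.5,298.5,298.1])
print(cl(plane('top',np.c_[c,r],.048)).T)
for z in(.1076,.104):
  print(cl(plane('top',[[302.8,195],[301.7,200],[301.3,205],[300.8,210]],z)).T,cl(plane('top',[[309.6,200],[309.4,205],[308.6,210]],z)).T)
# +y edge of board and ends
a=cv2.imread('pics/top0.png').astype(int)[:,:,2]
for c in(262,270,280,290,300):print(c,a[136:156,c],'|',a[210:226,c])
E
```

```text
[[ 85.9  56.   26.3  -2.7 -32.1 -46.7 -61.3 -75.8 -87.2]
 [-70.4 -69.5 -68.6 -70.3 -69.7 -69.  -68.9 -68.5 -69.3]]
[[-40.1 -54.1 -67.7 -81.4]
 [-69.4 -68.7 -69.9 -70.9]] [[-50.3 -63.9 -77.6]
 [-89.9 -91.6 -91.7]]
[[-39.6 -53.6 -67.3 -81. ]
 [-69.7 -69.  -70.2 -71.1]] [[-49.8 -63.4 -77.2]
 [-90.2 -91.9 -92. ]]
262 [119 119 118 117 120 120 122 124 126 127 127 126 127 128 129 129 130 125
 123 121] | [120 121 123 125 129 108  57  90 117 115 114 114 115 116 115 115]
270 [120 121 122 115 108 116 114 114 115 115 115 116 116 117 115 116 115 115
 115 113] | [119 118 114 114 113 114 128  89  87 116 114 114 114 115 115 115]
280 [120 121 120 121 121 118 115 123 123 124 125 125 127 126 127 126 125 123
 122 121] | [104 102 103 103 102 101 101 103  99  61  87 116 113 113 113 114]
290 [119 120 119 120 119 120 121 115 111 116 116 115 114 115 115 115 115 115
 115 115] | [ 87  86  88  88  87  91  91 102 109 112  91  51  94 119 116 114]
300 [118 118 117 118 118 118 119 116 106 107 117 117 112  98  91  93  93  94
  95  95] | [ 62  54  45  51  53  53  55  54  56  54  54  55  54  48  99 122]
```

Emit:
{"method": "drive_tool", "body": {
  "increments": [
    [0, -0.25, 0, 0, 0, 0],
    [0, 0, 0, 0, 0, 0],
    [0, 0, -0.8, 0, 0, 0],
    [0, 0, -0.8, 0, 0, 0],
    [0, 0, -0.5, 0, 0, 0],
    [0, 0, -0.3, 0, 0, 0],
    [0, 0, 0, 0, 0, 0],
    [0, 0, 0, 0, 0, 0]
  ]
}}

```text
time: 7.4
position: [0.5485, -0.084, 0.0759]
tcp_rot: [2.839, 1.57, 2.677]
force: [0.3, 0.1, -0.8]
finger_gap: 0.223
```

Emit:
{"method": "drive_tool", "body": {
  "increments": [
    [0, 0, -0.15, 0, 0, 0],
    [0, 0, 0, 0, 0, 0],
    [0, 0, 0, 0, 0, 0]
  ]
}}

```text
time: 7.65
position: [0.5488, -0.0842, 0.0749]
tcp_rot: [0.222, 1.571, 0.06]
force: [0.3, -0.4, -1.2]
finger_gap: 0.215
```

Emit:
{"method": "drive_tool", "body": {
  "increments": [
    [0, 0, -0.15, 0, 0, 0],
    [0, 0, 0, 0, 0, 0],
    [0, 0, 0, 0, 0, 0]
  ]
}}

```text
time: 7.9
position: [0.549, -0.0842, 0.074]
tcp_rot: [-0.044, 1.57, -0.206]
force: [-1.0, 0.1, 5.0]
finger_gap: 0.214
```

Emit:
{"method": "drive_tool", "body": {
  "increments": [
    [0, 0, 0, 0, 0, 0],
    [0, 0, 0, 0, 0, 0],
    [0, 0, 0, 0, 0, 0],
    [0, 0, 0, 0, 0, 0],
    [0, 0, 0, 0, 0, 0]
  ],
  "jaw": 0.2
}}

```text
time: 8.32
position: [0.5486, -0.0842, 0.0732]
tcp_rot: [2.595, 1.571, 2.433]
force: [0.2, -0.2, 0.1]
finger_gap: 0.401
```

Emit:
{"method": "drive_tool", "body": {
  "increments": [
    [0, 0, 1, 0, 0, 0],
    [0, 0, 3, 0, 0, 0],
    [0, 0, 4, 0, 0, 0],
    [0, 0, 4, 0, 0, 0],
    [0, 0, 3, 0, 0, 0],
    [-2, 0, 1, 0, 0, 0],
    [0, 0, 0, 0, 0, 0]
  ]
}}

```text
time: 8.9
position: [0.5275, -0.0837, 0.2368]
tcp_rot: [-0.263, 1.568, -0.424]
force: [-1.0, -0.3, -0.0]
finger_gap: 0.4
```

```bash
python3 - <<'E'
from h import *
st()
a=save('top','pics/t5.png');b=save('scene','pics/s5.png')
cv2.imwrite('pics/t5c.png',cv2.resize(a[125:235,230:400,::-1],None,fx=4.6,fy=4.6,interpolation=cv2.INTER_CUBIC))
cv2.imwrite('pics/s5c.png',cv2.resize(b[150:270,190:310,::-1],None,fx=5,fy=5,interpolation=cv2.INTER_CUBIC))
E
```

```text
t 8.9 p [527.5 -83.7 236.8] toolx [ 0.003 -0.001 -1.   ] yang 80.79 F [-0.95 -0.33 -0.01] gap 0.4
```

View pics/t5c.png

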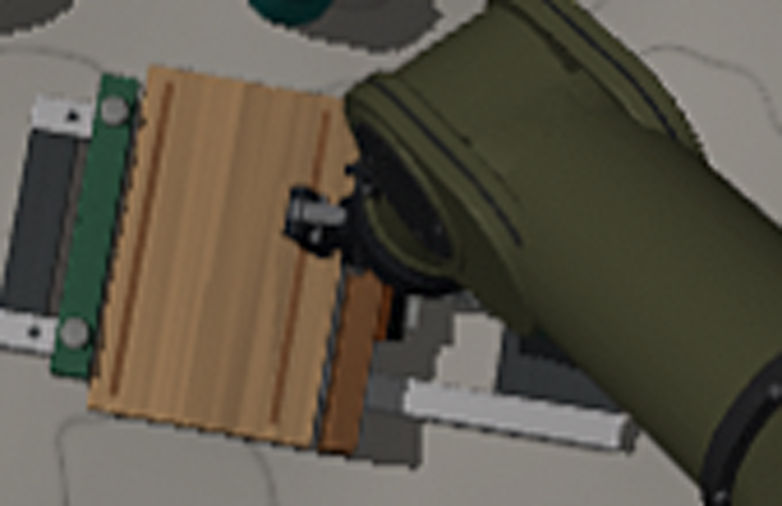

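View pics/s5c.png

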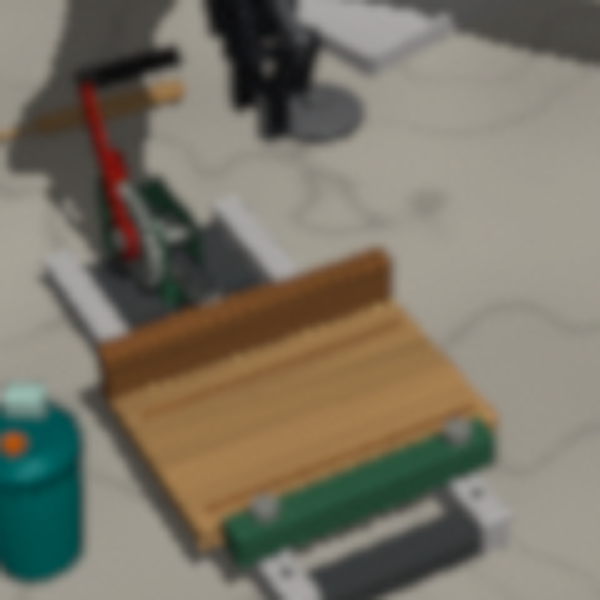

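```bash
python3 - <<'E'
from h import *
yaw=np.radians(-9.3); X=np.array([np.cos(yaw),np.sin(yaw)]);Y=np.array([-X[1],X[0]])
def cl(P): d=np.atleast_2d(P)[:,:2]*1000-np.array([560.8,1.2]); return np.c_[d@X,d@Y].round(1)
a=cv2.imread('pics/t5.png').astype(int)[:,:,2]
for r in(198,204,210,216):print(r,a[r,294:320])
for c in(292,295,302,305):print(c,a[214:230,c])
s=lambda L:np.array(L)/5+[190,150]-.4
print('scene rail top +y edge',cl(plane('scene',s([[106,363],[390,267]]),.08)))
print('scene board front',cl(plane('scene',s([[114,405],[391,303]]),.048)))
E
```

```text
198 [132 130 132 131 130 136 122  68  59  67  87  95  93  93  94  94  87  58
  66  67   4   5   0  30  72  69]
204 [130 132 130 130 138 131  68  64  66  86  93  92  92  91  93  89  59  65
  65  66  66  67  65  66  67  68]
210 [133 129 130 139 133  67  73  68  87  93  91  91  91  92  87  64  76  75
  74  73  75  75  72  86 140 157]
216 [127 129 138 132  60  58  68  95  99  89  87  91  91  86  57  65  65  66
  66  66  67  66  66  64  59  57]
292 [128 130 130 130 131 132 146 102 102 135 131 130 129 131 131 131]
295 [127 128 129 130 131 134 142 106  52 108 136 131 130 131 132 133]
302 [103 100  99  97  94  93  97 108  70  22 112 141 134 134 134 134]
305 [ 90  91  91  90  91  91  92  92  80  45  40 113 138 134 135 135]
scene rail top +y edge [[ 110.2  -72.4]
 [-104.5  -69.9]]
scene board front [[ 110.4  -65.5]
 [-104.7  -68.5]]
```

```bash
python3 - <<'E'
from h import *
yaw=np.radians(-9.3); X=np.array([np.cos(yaw),np.sin(yaw)]);Y=np.array([-X[1],X[0]])
def cl(P): d=np.atleast_2d(P)[:,:2]*1000-np.array([560.8,1.2]); return np.c_[d@X,d@Y].round(1)
print('board end',cl(plane('top',[[292,220.8],[295,221.3]],.048)),'rail end',cl(plane('top',[[302,221.8],[305,222.4]],.08)))
print('rail L',cl(plane('top',[[303.6,198],[302.6,204],[301.6,210],[300.6,216]],.08)).T,'R',cl(plane('top',[[310.5,198],[309.5,204],[308.5,210],[307.5,216]],.08)).T)
E
```

```text
board end [[-109.2  -55.5]
 [-109.2  -64.1]] rail end [[-109.9  -81.5]
 [-110.1  -89.9]]
rail L [[-43.9 -60.9 -77.9 -94.8]
 [-74.8 -74.9 -74.9 -75. ]] R [[-40.6 -57.6 -74.5 -91.4]
 [-93.7 -93.7 -93.7 -93.8]]
```

The rail is standing in place and released: its centre is about 85 mm to the board's -y and its ends are within 1 mm of flush. Next I move to the lever.

Emit:
{"method": "drive_tool", "body": {
  "increments": [
    [-0.3, -2.6, 0, 0, 0, 0],
    [-0.4, -3.7, 0, 0, 0, 0],
    [-0.4, -3.7, 0, 0, 0, 0],
    [-0.4, -3.7, 0, 0, 0, 0],
    [-0.4, -3.3, 0, 0, 0, 0],
    [-0.2, -1.6, 0, 0, 0, 0],
    [0, 0, 0, 0, 0, 0],
    [0, 0, 0, 0, 0, 0]
  ]
}}

```text
time: 9.67
position: [0.5072, -0.271, 0.2318]
tcp_rot: [2.532, 1.568, 2.368]
force: [0.2, 0.1, 1.0]
finger_gap: 0.402
```

```bash
python3 - <<'E'
from h import *
st()
a=save('top','pics/t6.png');b=save('scene','pics/s6.png')
cv2.imwrite('pics/t6c.png',cv2.resize(a[125:235,270:440,::-1],None,fx=4.6,fy=4.6,interpolation=cv2.INTER_CUBIC))
cv2.imwrite('pics/s6c.png',cv2.resize(b[110:230,170:290,::-1],None,fx=5,fy=5,interpolation=cv2.INTER_CUBIC))
E
```

```text
t 9.67 p [ 507.2 -271.   231.8] toolx [-0.002  0.002 -1.   ] yang 80.59 F [0.24 0.09 0.97] gap 0.402
```

View pics/t6c.png

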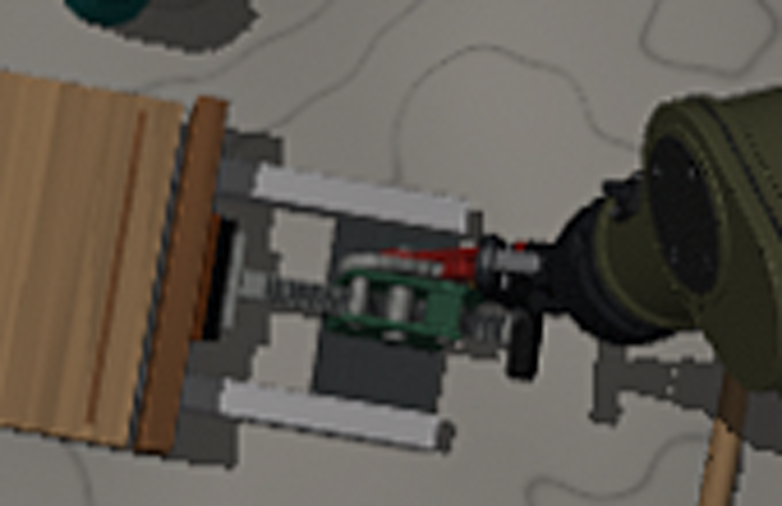

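View pics/s6c.png

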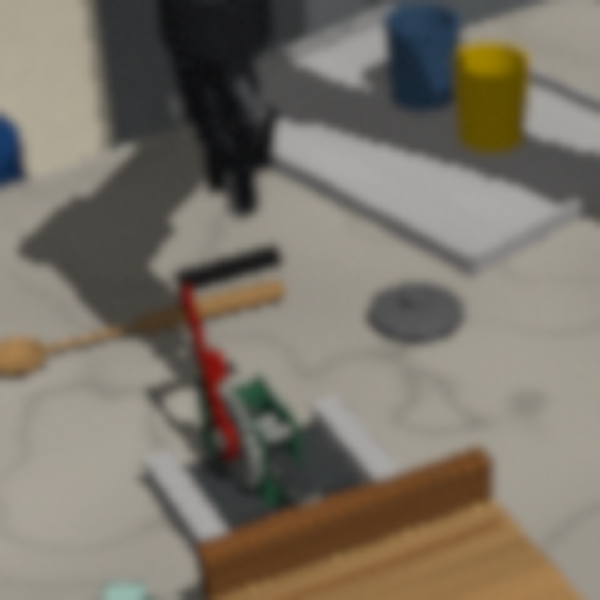

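Emit:
{"method": "drive_tool", "body": {
  "increments": [
    [0, 0, -1.5, 0, 0, 0],
    [0, 0, -1.2, 0, 0, 0],
    [0, 0, -0.8, 0, 0, 0],
    [0, 0, -0.6, 0, 0, 0],
    [0, 0, -0.6, 0, 0, 0],
    [0, 0, 0, 0, 0, 0]
  ]
}}

```text
time: 10.27
position: [0.5071, -0.2698, 0.1851]
tcp_rot: [2.913, 1.569, 2.752]
force: [-0.7, -0.5, -0.8]
finger_gap: 0.397
```

Emit:
{"method": "drive_tool", "body": {
  "increments": [
    [0, 0, -0.7, 0, 0, 0],
    [0, 0, -0.7, 0, 0, 0],
    [0, 0, -0.6, 0, 0, 0],
    [0, 0, 0, 0, 0, 0],
    [0, 0, 0, 0, 0, 0]
  ]
}}

```text
time: 10.68
position: [0.5074, -0.2702, 0.1659]
tcp_rot: [2.82, 1.57, 2.658]
force: [0.2, -0.1, 0.6]
finger_gap: 0.4
```

```bash
python3 - <<'E'
from h import *
b=save('scene','pics/s7.png')
st()
cv2.imwrite('pics/s7c.png',cv2.resize(b[110:230,170:290,::-1],None,fx=5,fy=5,interpolation=cv2.INTER_CUBIC))
E
```

```text
t 10.73 p [ 507.7 -270.2  166.3] toolx [ 0.  0. -1.] yang 80.73 F [0.31 0.22 0.17] gap 0.399
```

View pics/s7c.png

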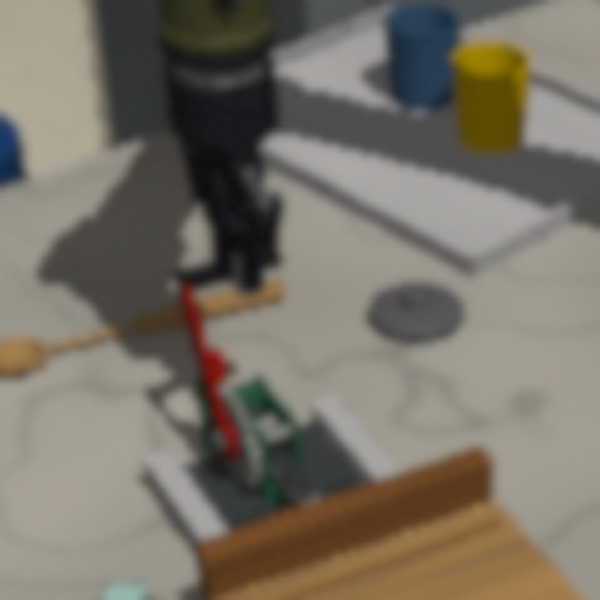

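Emit:
{"method": "drive_tool", "body": {
  "increments": [
    [0, 0, 0, 0, 0, 0],
    [0, 0, 0, 0, 0, 0],
    [0, 0, 0, 0, 0, 0]
  ],
  "jaw": 0.42
}}

```text
time: 10.98
position: [0.5079, -0.2703, 0.1666]
tcp_rot: [-0.038, 1.57, -0.2]
force: [-0.3, -1.1, -0.2]
finger_gap: 0.287
```

Emit:
{"method": "drive_tool", "body": {
  "increments": [
    [0.25, 1.53, 0.64, 0, 0, 0],
    [0.26, 1.61, 0.42, 0, 0, 0],
    [0.27, 1.65, 0.18, 0, 0, 0],
    [0.27, 1.66, -0.05, 0, 0, 0],
    [0.27, 1.63, -0.28, 0, 0, 0],
    [0.26, 1.58, -0.52, 0, 0, 0],
    [0.24, 1.49, -0.73, 0, 0, 0],
    [0.21, 1.28, -0.86, 0, 0, 0]
  ]
}}

```text
time: 11.65
position: [0.5286, -0.1452, 0.1551]
tcp_rot: [-0.621, 1.569, -0.783]
force: [0.4, -1.2, 0.4]
finger_gap: 0.295
```

Emit:
{"method": "drive_tool", "body": {
  "increments": [
    [0, 0, 0, 0, 0, 0],
    [0, 0, 0, 0, 0, 0]
  ]
}}

```text
time: 11.82
position: [0.528, -0.145, 0.1545]
tcp_rot: [2.557, 1.57, 2.397]
force: [0.3, -0.3, 0.7]
finger_gap: 0.289
```

```bash
python3 - <<'E'
from h import *
b=save('scene','pics/s8.png')
st()
cv2.imwrite('pics/s8c.png',cv2.resize(b[110:230,170:290,::-1],None,fx=5,fy=5,interpolation=cv2.INTER_CUBIC))
E
```

```text
t 11.87 p [ 528.  -145.5  154.7] toolx [ 0.     0.001 -1.   ] yang 80.76 F [-1.26  3.08  1.17] gap 0.293
```

View pics/s8c.png

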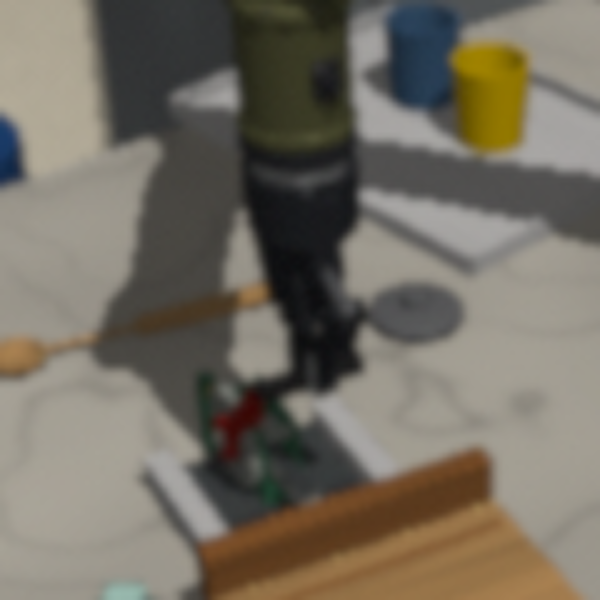

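Emit:
{"method": "drive_tool", "body": {
  "increments": [
    [-0.21, -1.28, 0.86, 0, 0, 0],
    [-0.24, -1.49, 0.73, 0, 0, 0],
    [-0.26, -1.58, 0.52, 0, 0, 0],
    [-0.27, -1.63, 0.28, 0, 0, 0],
    [-0.27, -1.66, 0.05, 0, 0, 0],
    [-0.27, -1.65, -0.18, 0, 0, 0]
  ]
}}

```text
time: 12.37
position: [0.5136, -0.2395, 0.1785]
tcp_rot: [0.412, 1.567, 0.25]
force: [0.6, 1.6, 0.9]
finger_gap: 0.289
```

Emit:
{"method": "drive_tool", "body": {
  "increments": [
    [-0.26, -1.61, -0.42, 0, 0, 0],
    [-0.25, -1.53, -0.64, 0, 0, 0],
    [-0.16, -0.96, -0.6, 0, 0, 0],
    [-0.16, -0.96, -0.6, 0, 0, 0],
    [0, 0, 0, 0, 0, 0],
    [0, 0, 0, 0, 0, 0]
  ]
}}

```text
time: 12.87
position: [0.5038, -0.2899, 0.1536]
tcp_rot: [3.091, 1.569, 2.928]
force: [0.1, 0.1, 1.1]
finger_gap: 0.293
```

```bash
python3 - <<'E'
from h import *
st();a=save('top','pics/t9.png');b=save('scene','pics/s9.png')
cv2.imwrite('pics/t9c.png',cv2.resize(a[125:235,270:440,::-1],None,fx=4.6,fy=4.6,interpolation=cv2.INTER_CUBIC))
cv2.imwrite('pics/s9c.png',cv2.resize(b[110:230,170:290,::-1],None,fx=5,fy=5,interpolation=cv2.INTER_CUBIC))
E
```

```text
t 12.87 p [ 503.8 -289.9  153.6] toolx [-0.001  0.    -1.   ] yang 80.67 F [0.12 0.13 1.12] gap 0.293
```

View pics/t9c.png

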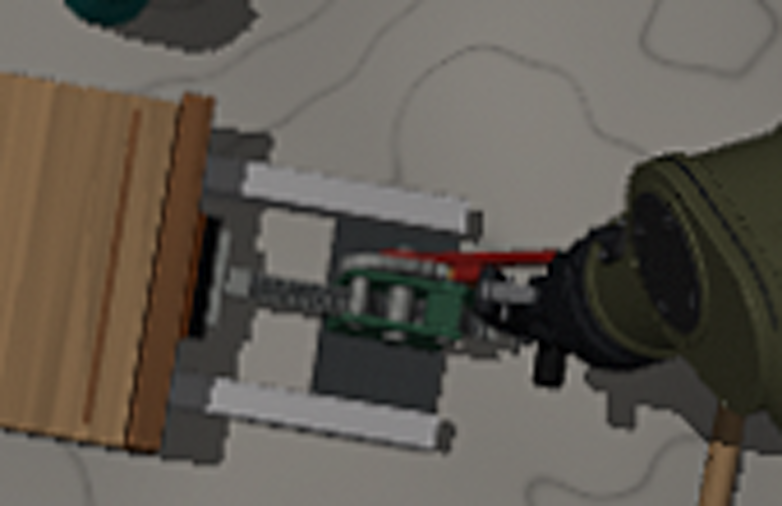

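View pics/s9c.png

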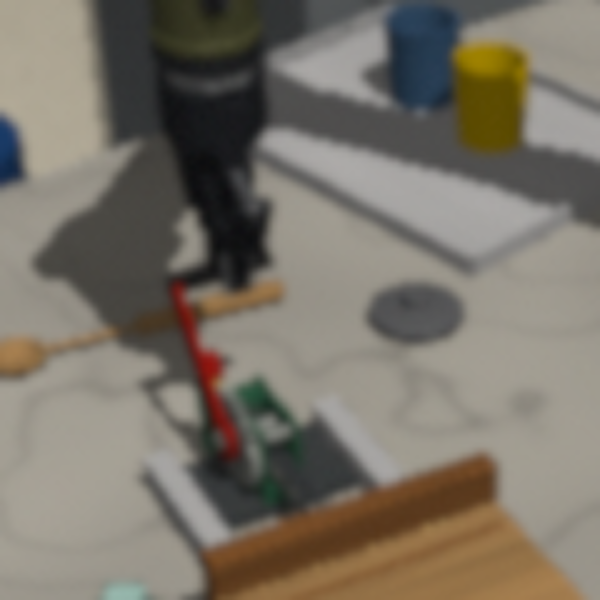

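Emit:
{"method": "drive_tool", "body": {
  "increments": [
    [0.16, 0.96, 0.6, 0, 0, 0],
    [0.16, 0.96, 0.6, 0, 0, 0],
    [0.25, 1.53, 0.64, 0, 0, 0],
    [0.26, 1.61, 0.42, 0, 0, 0],
    [0.27, 1.65, 0.18, 0, 0, 0]
  ]
}}

```text
time: 13.38
position: [0.5162, -0.2215, 0.1807]
tcp_rot: [-0.73, 1.568, -0.892]
force: [-0.1, -3.5, 3.2]
finger_gap: 0.287
```

Emit:
{"method": "drive_tool", "body": {
  "increments": [
    [0.27, 1.66, -0.05, 0, 0, 0],
    [0.27, 1.63, -0.28, 0, 0, 0],
    [0.26, 1.58, -0.52, 0, 0, 0],
    [0.24, 1.49, -0.73, 0, 0, 0],
    [0.21, 1.28, -0.86, 0, 0, 0],
    [0, 0, 0, 0, 0, 0],
    [0, 0, 0, 0, 0, 0]
  ]
}}

```text
time: 13.97
position: [0.5282, -0.1435, 0.155]
tcp_rot: [1.503, 1.57, 1.345]
force: [0.3, -1.0, 0.0]
finger_gap: 0.291
```

```bash
python3 - <<'E'
from h import *
st();b=save('scene','pics/s10.png');st()
a=save('top','pics/t10.png')
cv2.imwrite('pics/t10c.png',cv2.resize(a[125:235,230:400,::-1],None,fx=4.6,fy=4.6,interpolation=cv2.INTER_CUBIC))
E
```

```text
t 13.97 p [ 528.2 -143.5  155. ] toolx [ 0.     0.001 -1.   ] yang 80.95 F [ 0.28 -0.97  0.03] gap 0.291
t 14.02 p [ 528.1 -144.9  155.1] toolx [ 0.  0. -1.] yang 80.83 F [ 0.23 -0.07 -0.28] gap 0.289
```

View pics/t10c.png

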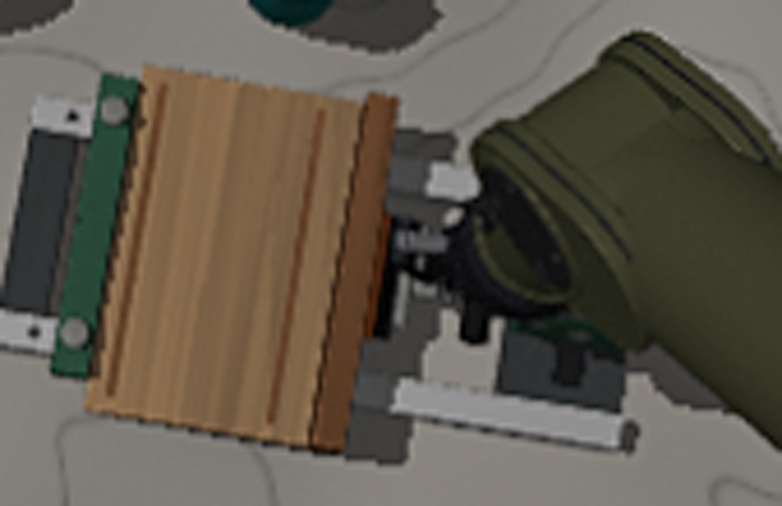

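Emit:
{"method": "drive_tool", "body": {
  "increments": [
    [-0.21, -1.28, 0.86, 0, 0, 0],
    [-0.24, -1.49, 0.73, 0, 0, 0],
    [0, 0, 0, 0, 0, 0],
    [0, 0, 0, 0, 0, 0]
  ]
}}

```text
time: 14.4
position: [0.5238, -0.1747, 0.1711]
tcp_rot: [0.004, 1.569, -0.161]
force: [0.5, -0.1, -0.6]
finger_gap: 0.292
```

Emit:
{"method": "drive_tool", "body": {
  "increments": [
    [-0.26, -1.58, 0.52, 0, 0, 0],
    [-0.27, -1.63, 0.28, 0, 0, 0],
    [0, 0, 0, 0, 0, 0],
    [0, 0, 0, 0, 0, 0]
  ]
}}

```text
time: 14.73
position: [0.5181, -0.2062, 0.1782]
tcp_rot: [0.548, 1.57, 0.385]
force: [1.7, 1.1, -0.8]
finger_gap: 0.289
```

Emit:
{"method": "drive_tool", "body": {
  "increments": [
    [-0.27, -1.66, 0.05, 0, 0, 0],
    [-0.27, -1.65, -0.18, 0, 0, 0],
    [0, 0, 0, 0, 0, 0],
    [0, 0, 0, 0, 0, 0]
  ]
}}

```text
time: 15.07
position: [0.5129, -0.238, 0.1766]
tcp_rot: [1.641, 1.57, 1.479]
force: [1.2, 3.2, 0.1]
finger_gap: 0.288
```

Emit:
{"method": "drive_tool", "body": {
  "increments": [
    [0, 0, 0, 0, 0, 0],
    [0, 0, 0, 0, 0, 0]
  ]
}}

```text
time: 15.23
position: [0.5131, -0.2369, 0.1767]
tcp_rot: [1.658, 1.569, 1.498]
force: [1.9, 2.9, -1.7]
finger_gap: 0.288
```

Emit:
{"method": "drive_tool", "body": {
  "increments": [
    [0, 0, 0, 0, 0, 0]
  ]
}}

```text
time: 15.32
position: [0.5131, -0.237, 0.1768]
tcp_rot: [1.658, 1.569, 1.498]
force: [2.3, 4.0, -1.3]
finger_gap: 0.294
```

Emit:
{"method": "drive_tool", "body": {
  "increments": [
    [-0.13, -0.8, -0.17, 0, 0, 0],
    [0, 0, 0, 0, 0, 0],
    [0, 0, 0, 0, 0, 0]
  ]
}}

```text
time: 15.57
position: [0.5116, -0.2463, 0.1753]
tcp_rot: [1.513, 1.57, 1.352]
force: [1.7, 2.4, 0.6]
finger_gap: 0.29
```

Emit:
{"method": "drive_tool", "body": {
  "increments": [
    [0, 0, 0, 0, 0, 0]
  ]
}}

```text
time: 15.65
position: [0.5116, -0.2463, 0.1753]
tcp_rot: [1.292, 1.57, 1.13]
force: [0.9, 3.0, 0.5]
finger_gap: 0.293
```

Emit:
{"method": "drive_tool", "body": {
  "increments": [
    [0, 0, 0, 0, 0, 0]
  ]
}}

```text
time: 15.73
position: [0.5116, -0.2463, 0.1753]
tcp_rot: [1.127, 1.57, 0.966]
force: [2.5, 3.6, 0.4]
finger_gap: 0.291
```

Emit:
{"method": "drive_tool", "body": {
  "increments": [
    [-0.13, -0.8, -0.27, 0, 0, 0],
    [0, 0, 0, 0, 0, 0],
    [0, 0, 0, 0, 0, 0]
  ]
}}

```text
time: 15.98
position: [0.5104, -0.2549, 0.1727]
tcp_rot: [0.171, 1.57, 0.009]
force: [2.4, 2.3, 0.9]
finger_gap: 0.292
```

Emit:
{"method": "drive_tool", "body": {
  "increments": [
    [0, 0, 0, 0, 0, 0]
  ]
}}

```text
time: 16.07
position: [0.5105, -0.2547, 0.1727]
tcp_rot: [0.237, 1.57, 0.075]
force: [2.2, 2.6, 1.0]
finger_gap: 0.294
```

Emit:
{"method": "drive_tool", "body": {
  "increments": [
    [-0.13, -0.8, -0.35, 0, 0, 0],
    [0, 0, 0, 0, 0, 0],
    [0, 0, 0, 0, 0, 0]
  ]
}}

```text
time: 16.32
position: [0.5093, -0.2628, 0.1691]
tcp_rot: [0.429, 1.57, 0.267]
force: [3.2, 3.4, -0.2]
finger_gap: 0.291
```

Emit:
{"method": "drive_tool", "body": {
  "increments": [
    [0, 0, 0, 0, 0, 0]
  ]
}}

```text
time: 16.4
position: [0.5093, -0.2626, 0.1692]
tcp_rot: [0.412, 1.57, 0.25]
force: [3.5, 3.6, 0.5]
finger_gap: 0.291
```

Emit:
{"method": "drive_tool", "body": {
  "increments": [
    [0, 0, 0, 0, 0, 0]
  ]
}}

```text
time: 16.48
position: [0.5093, -0.2625, 0.1692]
tcp_rot: [0.415, 1.57, 0.253]
force: [3.0, 3.1, 0.4]
finger_gap: 0.294
```

Emit:
{"method": "drive_tool", "body": {
  "increments": [
    [-0.12, -0.75, -0.4, 0, 0, 0],
    [0, 0, 0, 0, 0, 0],
    [0, 0, 0, 0, 0, 0]
  ]
}}

```text
time: 16.73
position: [0.5078, -0.2704, 0.1649]
tcp_rot: [0.629, 1.571, 0.467]
force: [2.2, 3.5, -0.7]
finger_gap: 0.289
```

Emit:
{"method": "drive_tool", "body": {
  "increments": [
    [0, 0, 0, 0, 0, 0]
  ]
}}

```text
time: 16.82
position: [0.5079, -0.2701, 0.165]
tcp_rot: [0.799, 1.57, 0.637]
force: [3.6, 3.7, -1.3]
finger_gap: 0.288
```

Emit:
{"method": "drive_tool", "body": {
  "increments": [
    [-0.12, -0.75, -0.45, 0, 0, 0],
    [0, 0, 0, 0, 0, 0],
    [0, 0, 0, 0, 0, 0]
  ]
}}

```text
time: 17.07
position: [0.5066, -0.2774, 0.1605]
tcp_rot: [1.443, 1.57, 1.281]
force: [2.3, 4.7, 0.6]
finger_gap: 0.291
```

Emit:
{"method": "drive_tool", "body": {
  "increments": [
    [0, 0, 0, 0, 0, 0]
  ]
}}

```text
time: 17.15
position: [0.5067, -0.2772, 0.1606]
tcp_rot: [1.35, 1.57, 1.188]
force: [2.7, 4.7, 0.7]
finger_gap: 0.289
```

Emit:
{"method": "drive_tool", "body": {
  "increments": [
    [-0.12, -0.75, -0.5, 0, 0, 0],
    [0, 0, 0, 0, 0, 0],
    [0, 0, 0, 0, 0, 0]
  ]
}}

```text
time: 17.4
position: [0.5056, -0.2845, 0.1555]
tcp_rot: [1.34, 1.569, 1.178]
force: [2.9, 6.1, 1.9]
finger_gap: 0.288
```

Emit:
{"method": "drive_tool", "body": {
  "increments": [
    [0, 0, 0, 0, 0, 0]
  ]
}}

```text
time: 17.48
position: [0.5056, -0.2843, 0.1556]
tcp_rot: [1.31, 1.569, 1.149]
force: [3.5, 4.4, -0.2]
finger_gap: 0.292
```

```bash
python3 - <<'E'
from h import *
st();a=save('top','pics/t11.png')
cv2.imwrite('pics/t11c.png',cv2.resize(a[125:235,230:400,::-1],None,fx=4.6,fy=4.6,interpolation=cv2.INTER_CUBIC));st()
E
```

```text
t 17.48 p [ 505.6 -284.3  155.6] toolx [ 0.001  0.001 -1.   ] yang 80.78 F [ 3.5   4.39 -0.16] gap 0.292
t 17.53 p [ 505.7 -284.3  155.7] toolx [ 0.001  0.001 -1.   ] yang 80.78 F [ 4.01  5.36 -0.24] gap 0.29
```

View pics/t11c.png

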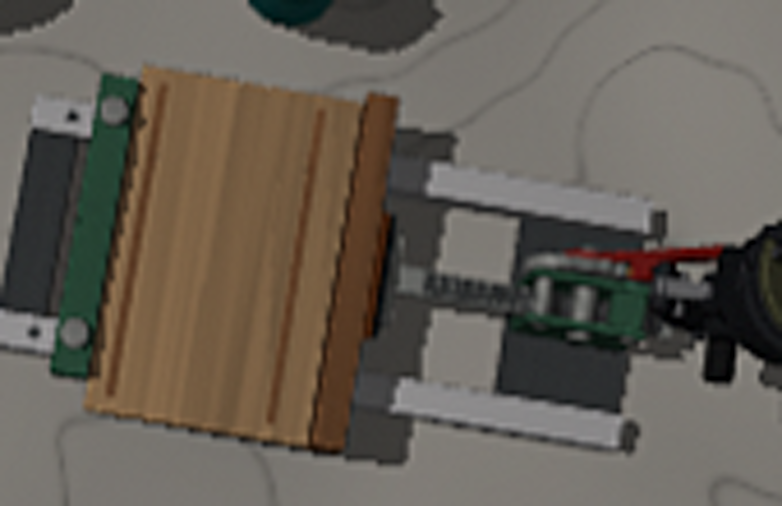

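Emit:
{"method": "drive_tool", "body": {
  "increments": [
    [-0.1, -0.6, -0.45, 0, 0, 0],
    [0, 0, 0, 0, 0, 0],
    [0, 0, 0, 0, 0, 0]
  ]
}}

```text
time: 17.78
position: [0.5048, -0.2901, 0.1511]
tcp_rot: [1.229, 1.569, 1.068]
force: [3.8, 4.7, 0.3]
finger_gap: 0.289
```

Emit:
{"method": "drive_tool", "body": {
  "increments": [
    [0, 0, 0, 0, 0, 0]
  ]
}}

```text
time: 17.87
position: [0.5048, -0.29, 0.1512]
tcp_rot: [1.22, 1.569, 1.06]
force: [3.6, 5.5, -0.1]
finger_gap: 0.289
```

Emit:
{"method": "drive_tool", "body": {
  "increments": [
    [0, 0, 0, 0, 0, 0]
  ]
}}

```text
time: 17.95
position: [0.5048, -0.29, 0.1512]
tcp_rot: [1.2, 1.569, 1.039]
force: [3.4, 5.2, -0.0]
finger_gap: 0.291
```

Emit:
{"method": "drive_tool", "body": {
  "increments": [
    [0.16, 0.96, 0.6, 0, 0, 0],
    [0.16, 0.96, 0.6, 0, 0, 0],
    [0.25, 1.53, 0.64, 0, 0, 0],
    [0.26, 1.61, 0.42, 0, 0, 0],
    [0.27, 1.65, 0.18, 0, 0, 0],
    [0.27, 1.66, -0.05, 0, 0, 0],
    [0.27, 1.63, -0.28, 0, 0, 0],
    [0, 0, 0, 0, 0, 0]
  ]
}}

```text
time: 18.62
position: [0.5205, -0.1885, 0.1728]
tcp_rot: [-2.345, 1.57, -2.502]
force: [0.1, 1.3, 0.9]
finger_gap: 0.291
```

Emit:
{"method": "drive_tool", "body": {
  "increments": [
    [0, 0, 0, 0, 0, 0],
    [0, 0, 0, 0, 0, 0]
  ]
}}

```text
time: 18.78
position: [0.5199, -0.1928, 0.172]
tcp_rot: [-2.092, 1.568, -2.255]
force: [-0.4, -0.1, -0.0]
finger_gap: 0.291
```

Emit:
{"method": "drive_tool", "body": {
  "increments": [
    [-0.13, -0.8, 0.15, 0, 0, 0],
    [0, 0, 0, 0, 0, 0],
    [0, 0, 0, 0, 0, 0]
  ]
}}

```text
time: 19.03
position: [0.5189, -0.2013, 0.1735]
tcp_rot: [-1.922, 1.57, -2.087]
force: [0.3, -0.7, -0.2]
finger_gap: 0.288
```

Emit:
{"method": "drive_tool", "body": {
  "increments": [
    [-0.13, -0.8, 0.11, 0, 0, 0],
    [0, 0, 0, 0, 0, 0],
    [0, 0, 0, 0, 0, 0]
  ]
}}

```text
time: 19.28
position: [0.5179, -0.2082, 0.1747]
tcp_rot: [-1.576, 1.571, -1.739]
force: [0.2, 0.5, 0.1]
finger_gap: 0.288
```

Emit:
{"method": "drive_tool", "body": {
  "increments": [
    [-0.13, -0.8, 0.05, 0, 0, 0],
    [0, 0, 0, 0, 0, 0],
    [0, 0, 0, 0, 0, 0]
  ]
}}

```text
time: 19.53
position: [0.5171, -0.2143, 0.1755]
tcp_rot: [1.311, 1.569, 1.15]
force: [-0.2, 4.2, 3.8]
finger_gap: 0.291
```

Emit:
{"method": "drive_tool", "body": {
  "increments": [
    [-0.13, -0.8, 0, 0, 0, 0],
    [0, 0, 0, 0, 0, 0],
    [0, 0, 0, 0, 0, 0]
  ]
}}

```text
time: 19.78
position: [0.5161, -0.2219, 0.1757]
tcp_rot: [1.111, 1.568, 0.951]
force: [0.1, 4.8, 3.0]
finger_gap: 0.289
```

Emit:
{"method": "drive_tool", "body": {
  "increments": [
    [-0.13, -0.8, -0.05, 0, 0, 0],
    [0, 0, 0, 0, 0, 0],
    [0, 0, 0, 0, 0, 0]
  ]
}}

```text
time: 20.03
position: [0.5151, -0.2297, 0.1754]
tcp_rot: [0.995, 1.568, 0.835]
force: [-0.0, 5.3, 4.4]
finger_gap: 0.293
```

Emit:
{"method": "drive_tool", "body": {
  "increments": [
    [0, 0, 0, 0, 0, 0]
  ]
}}

```text
time: 20.12
position: [0.5151, -0.2296, 0.1753]
tcp_rot: [1.0, 1.568, 0.84]
force: [1.9, 5.3, 4.0]
finger_gap: 0.291
```

Emit:
{"method": "drive_tool", "body": {
  "increments": [
    [0, 0, 0, 0, 0, 0]
  ]
}}

```text
time: 20.2
position: [0.5151, -0.2296, 0.1754]
tcp_rot: [0.973, 1.568, 0.813]
force: [0.5, 5.9, 3.8]
finger_gap: 0.29
```

Emit:
{"method": "drive_tool", "body": {
  "increments": [
    [-0.13, -0.8, -0.1, 0, 0, 0],
    [0, 0, 0, 0, 0, 0],
    [0, 0, 0, 0, 0, 0]
  ]
}}

```text
time: 20.45
position: [0.5139, -0.2379, 0.1743]
tcp_rot: [0.885, 1.568, 0.724]
force: [0.6, 4.7, 4.1]
finger_gap: 0.288
```

Emit:
{"method": "drive_tool", "body": {
  "increments": [
    [0, 0, 0, 0, 0, 0]
  ]
}}

```text
time: 20.53
position: [0.514, -0.2378, 0.1744]
tcp_rot: [0.869, 1.568, 0.709]
force: [0.1, 5.5, 3.9]
finger_gap: 0.291
```

Emit:
{"method": "drive_tool", "body": {
  "increments": [
    [-0.08, -0.5, -0.1, 0, 0, 0],
    [0, 0, 0, 0, 0, 0],
    [0, 0, 0, 0, 0, 0]
  ]
}}

```text
time: 20.78
position: [0.5133, -0.2427, 0.1734]
tcp_rot: [0.862, 1.567, 0.702]
force: [0.7, 4.9, 3.5]
finger_gap: 0.29
```

Emit:
{"method": "drive_tool", "body": {
  "increments": [
    [0, 0, 0, 0, 0, 0]
  ]
}}

```text
time: 20.87
position: [0.5133, -0.2427, 0.1734]
tcp_rot: [0.835, 1.568, 0.675]
force: [1.1, 4.9, 3.6]
finger_gap: 0.288
```

Emit:
{"method": "drive_tool", "body": {
  "increments": [
    [0, 0, 0, 0, 0, 0]
  ]
}}

```text
time: 20.95
position: [0.5133, -0.2427, 0.1734]
tcp_rot: [0.839, 1.568, 0.679]
force: [1.1, 5.0, 4.3]
finger_gap: 0.29
```

Emit:
{"method": "drive_tool", "body": {
  "increments": [
    [-0.08, -0.5, 0.1, 0, 0, 0],
    [0, 0, 0, 0, 0, 0],
    [0, 0, 0, 0, 0, 0]
  ]
}}

```text
time: 21.2
position: [0.5123, -0.2473, 0.1736]
tcp_rot: [1.208, 1.567, 1.048]
force: [2.5, 6.5, -1.0]
finger_gap: 0.288
```

Emit:
{"method": "drive_tool", "body": {
  "increments": [
    [0, 0, 0, 0, 0, 0]
  ]
}}

```text
time: 21.28
position: [0.5123, -0.2472, 0.1736]
tcp_rot: [1.211, 1.567, 1.051]
force: [2.2, 6.1, -1.2]
finger_gap: 0.292
```

Emit:
{"method": "drive_tool", "body": {
  "increments": [
    [0, 0, 0, 0, 0, 0]
  ]
}}

```text
time: 21.37
position: [0.5123, -0.2472, 0.1736]
tcp_rot: [1.195, 1.567, 1.035]
force: [2.2, 6.2, -1.7]
finger_gap: 0.288
```

Emit:
{"method": "drive_tool", "body": {
  "increments": [
    [0.13, 0.8, 0.05, 0, 0, 0],
    [0.2, 1.2, 0.08, 0, 0, 0],
    [0.2, 1.2, 0.03, 0, 0, 0],
    [0.13, 0.8, 0, 0, 0, 0],
    [0, 0, 0, 0, 0, 0],
    [0, 0, 0, 0, 0, 0]
  ]
}}

```text
time: 21.87
position: [0.5181, -0.2082, 0.1754]
tcp_rot: [1.519, 1.57, 1.359]
force: [-0.4, 0.5, -0.2]
finger_gap: 0.287
```

Emit:
{"method": "drive_tool", "body": {
  "increments": [
    [-0.2, -1.2, 0, 0, 0, 0],
    [0, 0, 0, 0, 0, 0],
    [0, 0, 0, 0, 0, 0]
  ]
}}

```text
time: 22.12
position: [0.5153, -0.223, 0.1749]
tcp_rot: [-2.3, 1.57, -2.464]
force: [0.5, -0.4, -0.1]
finger_gap: 0.295
```

Emit:
{"method": "drive_tool", "body": {
  "increments": [
    [-0.13, -0.8, 0, 0, 0, 0],
    [0, 0, 0, 0, 0, 0],
    [0, 0, 0, 0, 0, 0]
  ]
}}

```text
time: 22.37
position: [0.5143, -0.2302, 0.1751]
tcp_rot: [-2.667, 1.57, -2.831]
force: [-0.7, 0.2, -0.0]
finger_gap: 0.291
```

Emit:
{"method": "drive_tool", "body": {
  "increments": [
    [-0.11, -0.7, -0.05, 0, 0, 0],
    [0, 0, 0, 0, 0, 0],
    [0, 0, 0, 0, 0, 0]
  ]
}}

```text
time: 22.62
position: [0.5133, -0.2369, 0.1747]
tcp_rot: [-2.712, 1.57, -2.875]
force: [1.2, -0.2, 0.5]
finger_gap: 0.294
```

Emit:
{"method": "drive_tool", "body": {
  "increments": [
    [0, 0, 0, 0, 0, 0]
  ]
}}

```text
time: 22.7
position: [0.5134, -0.2363, 0.1748]
tcp_rot: [1.686, 1.571, 1.524]
force: [0.5, -0.6, -0.0]
finger_gap: 0.286
```

Emit:
{"method": "drive_tool", "body": {
  "increments": [
    [-0.08, -0.5, -0.03, 0, 0, 0],
    [0, 0, 0, 0, 0, 0],
    [0, 0, 0, 0, 0, 0]
  ]
}}

```text
time: 22.95
position: [0.5129, -0.2411, 0.1746]
tcp_rot: [0.942, 1.57, 0.781]
force: [-0.0, 1.4, 0.0]
finger_gap: 0.296
```

Emit:
{"method": "drive_tool", "body": {
  "increments": [
    [0, 0, 0, 0, 0, 0]
  ]
}}

```text
time: 23.03
position: [0.5129, -0.2411, 0.1746]
tcp_rot: [0.759, 1.57, 0.597]
force: [0.7, 1.6, 0.2]
finger_gap: 0.29
```

Emit:
{"method": "drive_tool", "body": {
  "increments": [
    [-0.05, -0.3, 0, 0, 0, 0],
    [0, 0, 0, 0, 0, 0],
    [0, 0, 0, 0, 0, 0]
  ]
}}

```text
time: 23.28
position: [0.5126, -0.2433, 0.1745]
tcp_rot: [1.292, 1.569, 1.131]
force: [0.9, 4.0, -0.9]
finger_gap: 0.287
```

Emit:
{"method": "drive_tool", "body": {
  "increments": [
    [0, 0, 0, 0, 0, 0]
  ]
}}

```text
time: 23.37
position: [0.5125, -0.2434, 0.1745]
tcp_rot: [1.302, 1.569, 1.142]
force: [2.3, 4.9, -1.3]
finger_gap: 0.29
```

Emit:
{"method": "drive_tool", "body": {
  "increments": [
    [0.06, 0.4, 0, 0, 0, 0],
    [0, 0, 0, 0, 0, 0],
    [0, 0, 0, 0, 0, 0]
  ],
  "jaw": 0.1
}}

```text
time: 23.62
position: [0.5123, -0.2413, 0.1745]
tcp_rot: [-1.937, 1.569, -2.1]
force: [0.7, 0.1, -0.1]
finger_gap: 0.448
```

Emit:
{"method": "drive_tool", "body": {
  "increments": [
    [0, 0, 1, 0, 0, 0],
    [0, 0, 2, 0, 0, 0],
    [0, 0, 3, 0, 0, 0],
    [0, 0, 3, 0, 0, 0],
    [-2, -3, 2, 0, 0, 0],
    [-2, -3, 1, 0, 0, 0],
    [-2, -3, 0, 0, 0, 0],
    [0, 0, 0, 0, 0, 0]
  ]
}}

```text
time: 24.28
position: [0.4473, -0.3394, 0.2948]
tcp_rot: [-2.015, 1.563, -2.19]
force: [-1.6, -1.6, -0.8]
finger_gap: 0.452
```

```bash
python3 - <<'E'
from h import *
st();a=save('top','pics/t12.png');b=save('scene','pics/s12.png')
cv2.imwrite('pics/t12c.png',cv2.resize(a[125:235,230:400,::-1],None,fx=4.6,fy=4.6,interpolation=cv2.INTER_CUBIC))
cv2.imwrite('pics/s12c.png',cv2.resize(b[150:270,190:310,::-1],None,fx=5,fy=5,interpolation=cv2.INTER_CUBIC))
E
```

```text
t 24.28 p [ 447.3 -339.4  294.8] toolx [-0.005 -0.007 -1.   ] yang 79.96 F [-1.56 -1.6  -0.85] gap 0.452
```

View pics/t12c.png

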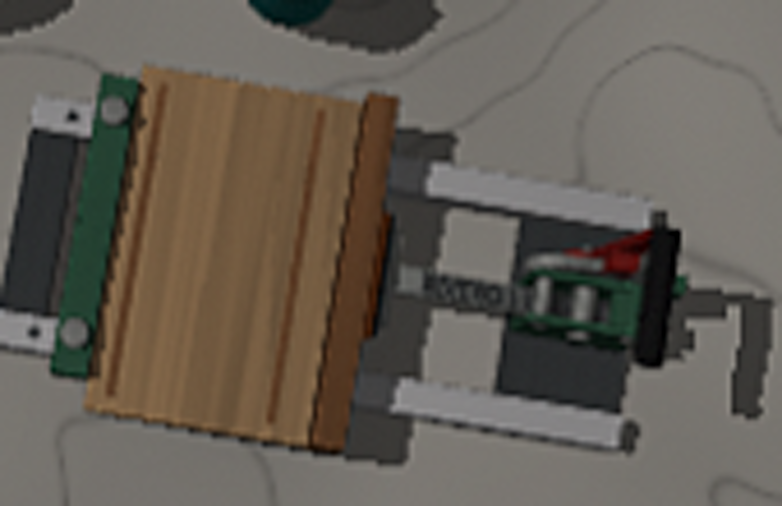

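View pics/s12c.png

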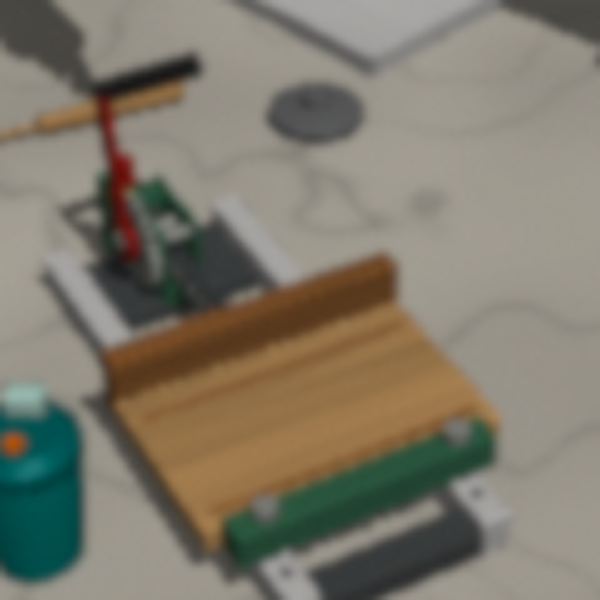

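Both views show the rail shut on the board with its ends flush, the jaw bearing on it and the lever free. I let the arm come to rest and hand in.

Emit:
{"method": "drive_tool", "body": {
  "increments": [
    [0, 0, 0, 0, 0, 0],
    [0, 0, 0, 0, 0, 0],
    [0, 0, 0, 0, 0, 0]
  ]
}}

```text
time: 24.63
position: [0.4536, -0.3289, 0.2948]
tcp_rot: [1.04, 1.57, 0.881]
force: [0.1, 0.2, 1.1]
finger_gap: 0.45
```

```bash
python3 - <<'E'
from h import *
st(); print(env.hand_in())
E
```

```text
t 24.63 p [ 453.6 -328.9  294.8] toolx [ 0.     0.001 -1.   ] yang 80.89 F [0.07 0.2  1.08] gap 0.45
the job is handed in; nothing more can be done
None
```

The back rail is clamped against the board's glued edge, held at an estimated 95–100 N. I handed the job in at 24.6 s of the 72 s allowed; the hand-in reports no verdict.

- **Placing:** I stood the rail on the clamp's rails, centred about 85 mm to the board's -y with its ends within 1 mm of flush by the top camera, and let go.
- **Clamping:** I pumped the lever with the fingers loosely either side of the grip, in three driving strokes. The last push read about 6 N at the grip, or roughly 100 N.
- **Catch check:** I backed the lever off and pushed it again. It met no load until it was back near where the stroke had ended, then about 5 N, so the catch is holding the last notch.
- **Last pictures:** Both views show the rail upright and shut on the board, ends flush, and the lever free. The cup, lid and visible part of the spoon look undisturbed in the crops. I did not measure any of them, and the teapot was outside the crops.

**Doubts:**
- The squeeze was never measured directly; it comes from grip force readings that scattered by about 1 N, so about 17 N of squeeze.
- Sideways and vertical rubbing of 2–4 N also showed in those readings.
- Camera and arm disagreed by 1–3 mm on the rail's position before release, which I allowed for with a 2.5 mm shift.

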